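# Load the desiccator, close it and slide it to its station

## Task

Take the lid off the blue desiccator pot by its knob and set it level on the raised cork-topped rest, then stand every sample jar (coloured cap) that is on the bench upright inside the pot and put the lid back on properly. Then slide the closed pot along the bench, without lifting it, until it is centred on the yellow ring mark. Leave the other things on the bench where they are.

Things in the scene. Friction and masses are not known exactly. Their poses are not given: they have to be found in the camera images.
- pot: blue round desiccator pot, open at the top, loose on the bench, about 0.55 kg: 176 mm outside diameter, 164 mm inside, rim 92 mm above its underside, flat white inner floor 12 mm above its underside; two stub handles stick out at its own -x and +x sides. Origin at the centre of its underside, z up. It starts on the white ring mark, lid on, with no jar in it
- pot_near (a point): grip point in the stub handle on the pot's own -x side (the side turned to the robot at the start): a bar 14 mm thick across, sticking out radially from 88 to 136 mm from the pot's axis, 59 to 81 mm above the pot's underside. The point lies 118 mm from the pot's axis, 70 mm up; there is free space beside, above and below the bar
- pot_far (a point): the same point in the opposite handle, on the pot's own +x side
- lid: loose round lid of about 0.2 kg: below, a grey locating disc 152 mm in diameter and 6 mm thick that drops into the pot's mouth with 6 mm play all round; on it a white flange 184 mm in diameter, 8 mm thick, that rests on the rim; in the centre a black knob. Origin at the centre of the underside of the locating disc, z up; seated on the pot it is 86 mm above the pot's origin
- lid_knob (a point): centre of the knob's head, 40 mm above the lid's origin; head 34 mm in diameter, 20 mm high (30 to 50 mm above the lid's origin), on a stem 20 mm in diameter that rises from the flange's top at 14 mm
- rest_top (a point): centre of the top of the fixed lid rest: a metal stand with a flat cork disc 80 mm in diameter, 50 mm above the bench. The lid stands on it on its locating disc, so the lid's origin is then at this point
- mark_end: yellow ring mark painted on the bench, 224 mm outside and 196 mm inside diameter, with a small cross at its centre; origin at its centre, on the bench. Jars may stand on it at the start
- mark_start: white ring mark of the same kind, on which the pot starts; origin at its centre
- jar_red: sample jar, white body 42 mm wide on a heavy foot 46 mm wide and 10 mm high, with a red screw cap (closed) 46 mm wide and 20 mm high, 62 mm high in all, about 90 g; origin at the centre of its underside, z up. Of the five jars only some are there in a run; None when absent
- jar_green: sample jar, white body 42 mm wide on a heavy foot 46 mm wide and 10 mm high, with a green screw cap (closed) 46 mm wide and 20 mm high, 62 mm high in all, about 90 g; origin at the centre of its underside, z up. Of the five jars only some are there in a run; None when absent
- jar_orange: sample jar, white body 42 mm wide on a heavy foot 46 mm wide and 10 mm high, with an orange screw cap (closed) 46 mm wide and 20 mm high, 62 mm high in all, about 90 g; origin at the centre of its underside, z up. Of the five jars only some are there in a run; None when absent
- jar_yellow: sample jar, white body 42 mm wide on a heavy foot 46 mm wide and 10 mm high, with a yellow screw cap (closed) 46 mm wide and 20 mm high, 62 mm high in all, about 90 g; origin at the centre of its underside, z up. Of the five jars only some are there in a run; None when absent
- jar_violet: sample jar, white body 42 mm wide on a heavy foot 46 mm wide and 10 mm high, with a violet screw cap (closed) 46 mm wide and 20 mm high, 62 mm high in all, about 90 g; origin at the centre of its underside, z up. Of the five jars only some are there in a run; None when absent
- beaker: bystander, leave alone: glass beaker 70 mm wide, 90 mm high; origin under its centre
- tip_box: bystander, leave alone: pipette-tip box 84 x 124 mm, 62 mm high; origin under its centre
- tube_rack: bystander, leave alone: blue tube rack 80 x 200 mm, 75 mm high with its tubes; origin under its centre
- amber: bystander, leave alone: amber bottle 68 mm wide, 150 mm high; origin under its centre
- wash: bystander, leave alone: white wash bottle 68 mm wide, 160 mm high; origin under its centre
- timer: bystander, leave alone: bench timer 50 x 56 mm, 22 mm high; origin under its centre
Not all that is in view belongs to the job. Leave any pink look-alike of the jar_orange alone.

How it is judged:
By the outcome, as a careful person would: the job done as asked, in the order asked, and still so for the second after the job is handed in, with the robot touching nothing.
Of jar_red, jar_green, jar_orange, jar_yellow, jar_violet only 3 to 4 are there at a start; the rules pass over those that are not, and their reading is None.
At some moment in a run one of jar_red, jar_green, jar_orange, jar_yellow, jar_violet, pot may be knocked a few centimetres aside while the robot is not near it.
It also fails if it takes over 192 s, if anything falls off the work surface, if the arm or the gripper's body presses on something with over 40 N, if the wrist force passes 120 N, or if a joint passes its speed limit or range.

## Robot

A 6-joint arm with a two-finger parallel gripper is mounted at the origin on the work surface. World frame = base frame: x ahead of the robot, y to its left, z up, the work surface at z = 0. Lengths are in m, angles in rad, forces in N, time in s.
With the tool pointing down it reaches from about 0.325 to 0.85 m from the base axis. Payload 4.4 kg.
Tool frame: the origin (TCP) lies midway between the tips of the shut fingers; the grasp point (between the pads) lies 19 mm behind it; z points along the fingers, y is the direction in which the jaws open and shut (so a half turn about z gives the same grasp; the last joint's range is limited). The gripper opens to 94 mm and grips with 3 to 60 N. Pads are 16 mm wide; open, the fingers measure 119 mm over their backs; the gripper's body (75 mm by 177 mm) begins 78 mm behind the grasp point.
Start: joints at [-1.429, 0.207, 1.542, -0, 1.393, -0.15], TCP at [0.166, -0.551, 0.205] pointing down, gripper open.
Joint ranges: [-2.73, 2.73], [-0.86, 2.22], [0.23, 2.46], [-1.11, 4.25], [0.08, 2.63], [-2.82, 2.82]. Speed limits (rad/s): [2.79, 2.79, 3.14, 3.14, 3.14, 3.14].

## Interface

Orientations are given as a rotation vector (axis times angle).
In Python, from bench import env gives the robot as it stands.
- The arm moves only by the tool jog_arm, never from a script. Its argument "plan" is text: rows parted by semicolons, each of 5 numbers parted by spaces: the closure, from 0 (fully open) to 1 (shut), then the shift along the world's x, y, z in m, then the turn about the world's z in rad. A call has 1 to 10 rows; each row is the pose to reach, as a shift and turn from the pose commanded when the call began; what a row does not reach only later rows make up. A row lasts 1/12 s, in which the tool goes at most 41.7 mm and 7.16 degrees, less where a joint would pass 70% of its speed; a pose out of reach is approached as far as the arm can. A call with a gripper value outside its range is refused whole. The fingers move at their own pace and stop on an object; "force" is the grip in N (left out, the last holds). Time passes only in rows, so rows that repeat a pose let the fingers close. It gives the time, the measured TCP pose, the force and the opening at its end, in the units of the state.
- env.observe(): the state, without advancing time (a new reading comes with each control period).
- env.read_camera(name): name is "side" or "top" or "wrist"; returns a dict with "frame" (480x640x3 uint8, blue, green, red), "intrinsics" (3x3 intrinsics, pixels), "rvec" (rotation vector, rad) and "tvec" (3), from world to camera coordinates, as OpenCV has them. Camera axes: x right, y down, z forward; pixel columns grow to the right and rows downward; lengths in m; the calibration is good to about 2 mm. A picture is of the moment at which its call begins. There is no depth.
- env.job_done(): hands the job in, once; it reports no verdict.
Trained networks look in a picture, given as the dict that the camera call returned (one of the last four; its "shot" number tells which), for a name from the list of things; names that differ only in an ending like _2 or _b are one class to them, and where a whole thing is asked for, a point or a joint stands for the part that bears it (a point fixed in the world has none). Each returns a list of dicts, best first, with "score" (0 to 1); they miss things now and then, are a little off and sometimes report something else, mostly with a low value. They report only what shows in the picture. A call takes as long as a camera call. They do not tell look-alikes from the thing itself.
- env.cut_out(picture, thing): "mask" (480x640 bool, what is visible of it) and "rect" ([left, top, width, height] as shares, 0 to 1, of the picture: columns of its width, rows of its height, round what is visible of it).
- env.landmark_of(picture, thing): "centre" ([row, column] as shares, 0 to 1, of the picture: columns of its width, rows of its height: a listed point, or the origin of a listed thing).
The state is a dict: "t": time; "joints": joint angles; "joint_vel": joint speeds; "tau": joint torques, N m; "position": TCP position; "tool_rot": TCP orientation; "contact_force": force on the tool from outside, world axes, zero at the start; "ft_torque": the same for the moment, N m; "width": finger opening in m.
Only numpy, scipy, OpenCV 4.12 (cv2) and the standard library are available. Lean on these libraries where they do the work, as an engineer would, in place of code of your own. Each camera call takes 0.05 s, during which the arm holds its last target.

## Working session

There is one attempt and no reset: what is moved stays moved. The work goes in short steps, Python scripts to look and compute and a tool call to move; the robot and the scene stay as the last step left them, time stands still between calls to the robot, and variables do not carry over. Pictures are saved under pics/ and viewed, and the job is handed in when it is done.

Besides the shell and the picture viewer there is one more tool, called after "Request:" as a command line: name --argument value ..., lists and objects as JSON in quotes. jog_arm: Moves the arm, as the interface text tells. Its arguments: {"type":"object","properties":{"plan":{"type":"string"},"force":{"type":"number"}},"required":["plan"]}

```bash
ls; mkdir -p pics
cat > h.py <<'E'
import numpy as np, cv2
from bench import env
def shot(n,save=None):
    p=env.read_camera(n)
    if save: cv2.imwrite('pics/'+save+'.png',p['frame'])
    return p
def ray(p,u,v):
    R=cv2.Rodrigues(np.array(p['rvec'],float))[0];t=np.array(p['tvec'],float).ravel()
    d=R.T@np.linalg.inv(np.array(p['intrinsics']))@np.array([u,v,1.]);return -R.T@t,d
def atz(p,u,v,z):
    o,d=ray(p,u,v);return o+d*(z-o[2])/d[2]
def proj(p,X):
    return cv2.projectPoints(np.array(X,float).reshape(-1,1,3),np.array(p['rvec'],float),np.array(p['tvec'],float),np.array(p['intrinsics'],float),None)[0].reshape(-1,2)
def lm(p,th,z,k=3,mins=0.3):
    out=[]
    for r in env.landmark_of(p,th)[:k]:
        if r['score']<mins: continue
        v,u=r['centre'][0]*480,r['centre'][1]*640
        out.append((round(r['score'],2),int(u),int(v),atz(p,u,v,z)[:2].round(4).tolist()))
    return out
E
python3 - <<'E'
from h import *
print(env.observe())
for n in ('top','side','wrist'):
    p=shot(n,n+'0'); print(n,ray(p,320,240))
    if n!='wrist':
      for th,z in [('pot',0),('pot_near',.07),('pot_far',.07),('lid',.086),('lid_knob',.126),('rest_top',.05),('mark_end',0),('mark_start',0)]+[('jar_'+c,0) for c in 'red green orange yellow violet'.split()]+[(b,0) for b in 'beaker tip_box tube_rack amber wash timer'.split()]:
        print(th,lm(p,th,z))
E
```

```text
pics
{'t': 0.0, 'joints': array([-1.42850485e+00,  2.07417693e-01,  1.54293415e+00, -2.78232652e-05,
        1.39352543e+00, -1.50470404e-01]), 'joint_vel': array([ 0.00119321, -0.0002252 , -0.00060618,  0.00046683,  0.00143961,
        0.00018771]), 'tau': array([-3.32457194e-04, -3.70880270e+01, -2.81418282e+01,  6.97507546e-02,
        3.61905538e-02, -1.62249485e-04]), 'position': array([ 0.16582348, -0.54972128,  0.20430154]), 'tool_rot': array([-3.10573325e+00, -4.57903171e-01,  2.83143070e-05]), 'contact_force': array([ 0.30468809, -0.35551914, -0.62701964]), 'ft_torque': array([ 0.01250523, -0.01121349, -0.01175133]), 'width': 0.09354740443606507}
top (array([0.39381338, 0.0164661 , 1.26584585]), array([ 0.10449928,  0.00131055, -0.99487677]))
pot [(0.72, 327, 154, [0.78, 0.0014]), (0.38, 440, 202, [0.6437, -0.3301])]
pot_near [(0.82, 422, 285, [0.4031, -0.2577])]
pot_far [(0.66, 437, 200, [0.6345, -0.3021])]
lid [(0.67, 434, 243, [0.5139, -0.2886])]
lid_knob [(0.76, 433, 242, [0.5131, -0.274])]
rest_top [(0.89, 215, 248, [0.4924, 0.3018])]
mark_end [(0.64, 316, 230, [0.5536,
[... 1396 characters left out ...]
r_green [(0.66, 311, 344, [0.5026, 0.2383])]
jar_orange [(0.97, 439, 235, [0.3128, -0.2916]), (0.66, 426, 270, [0.3174, -0.1116]), (0.6, 366, 257, [0.4771, -0.128])]
jar_yellow [(0.96, 359, 307, [0.4388, 0.0846])]
jar_violet [(0.68, 322, 286, [0.5488, 0.0279])]
beaker [(0.63, 221, 306, [0.7513, 0.1743])]
tip_box [(0.95, 241, 266, [0.7791, 0.0037])]
tube_rack [(0.72, 354, 195, [0.6066, -0.463]), (0.56, 276, 230, [0.7607, -0.1923])]
amber [(0.81, 215, 409, [0.6164, 0.4691])]
wash [(0.76, 353, 192, [0.6158, -0.4836]), (0.5, 217, 414, [0.607, 0.4784])]
timer [(0.88, 390, 293, [0.3833, 0.0097])]
wrist (array([ 0.2341361 , -0.53178047,  0.38484065]), array([-0.23648495, -0.06818075, -0.96924481]))
```

View pics/top0.png

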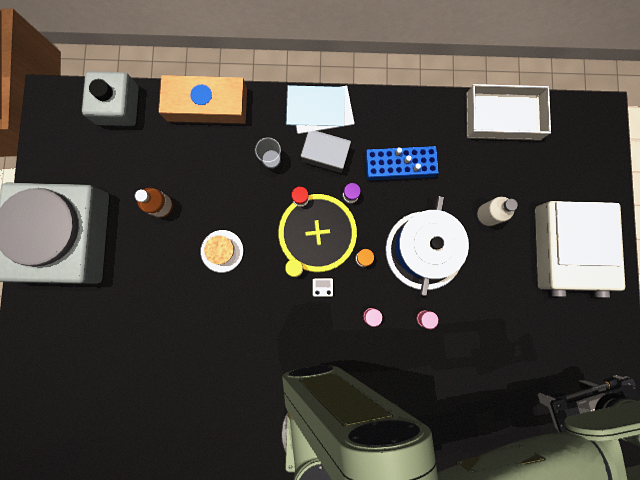

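View pics/side0.png

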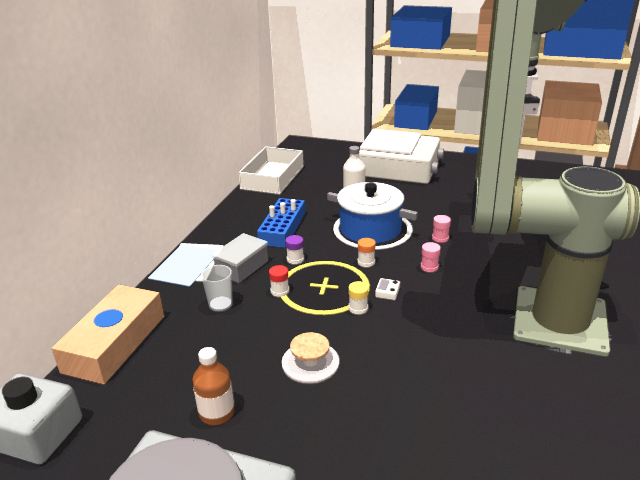

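```bash
cat >> h.py <<'E'
from scipy.optimize import least_squares
def tri(ps,uvs):
    A=[];b=[]
    for p,(u,v) in zip(ps,uvs):
        o,d=ray(p,u,v);d=d/np.linalg.norm(d);M=np.eye(3)-np.outer(d,d);A.append(M);b.append(M@o)
    X=np.linalg.lstsq(np.vstack(A),np.hstack(b),rcond=None)[0]
    e=[np.linalg.norm(proj(p,X)[0]-np.array(q)) for p,q in zip(ps,uvs)]
    return X.round(4),np.round(e,1)
HUE={'red':(174,6),'orange':(7,18),'yellow':(24,35),'violet':(130,150),'green':(40,85),'pink':(160,173)}
def caps(p,c,zc=.052,amin=60):
    hsv=cv2.cvtColor(p['frame'],cv2.COLOR_BGR2HSV);h,s,v=cv2.split(hsv);lo,hi=HUE[c]
    m=((h>=lo)&(h<=hi)) if lo<hi else ((h>=lo)|(h<=hi))
    m=(m&(s>(60 if c=='pink' else 110))&(v>70)).astype(np.uint8)
    m=cv2.morphologyEx(m,cv2.MORPH_OPEN,np.ones((5,5),np.uint8))
    n,l,st,ce=cv2.connectedComponentsWithStats(m)
    o=[]
    for i in range(1,n):
        if amin<st[i,4]<4000*amin/60: o.append((int(st[i,4]),ce[i].round(1).tolist(),atz(p,*ce[i],zc)[:2].round(4).tolist()))
    return o
E
python3 - <<'E'
from h import *
T=shot('top');S=shot('side')
for c in HUE:
    print(c,'T',caps(T,c),'S',caps(S,c))
for th in ('lid_knob','pot_near','pot_far','rest_top','mark_end'):
    q=[]
    for p in (T,S):
        r=env.landmark_of(p,th); r=[x for x in r if x['score']>.5]
        q.append([(x['centre'][1]*640,x['centre'][0]*480) for x in r])
    for a in q[0]:
        for b in q[1]: print(th,tri((T,S),(a,b)))
E
```

```text
red T [(237, [299.4, 194.7], [0.6462, 0.0781])] S [(212, [440.7, 230.3], [0.3044, -0.2334]), (230, [429.5, 259.6], [0.3083, -0.0843]), (290, [278.1, 273.1], [0.643, 0.0765])]
orange T [(1219, [5.5, 64.9], [1.0007, 0.9211]), (390, [168.9, 91.9], [0.9339, 0.456]), (232, [234.9, 85.6], [0.9582, 0.2706]), (545, [205.8, 118.0], [0.8599, 0.3478]), (97, [4.1, 149.2], [0.7545, 0.8983]), (353, [151.6, 200.9], [0.6189, 0.4831]), (238, [365.2, 257.0], [0.4774, -0.1063])] S [(608, [484.4, 26.9], [0.4348, -2.7091]), (3450, [569.3, 112.9], [-0.027, -1.2653]), (311, [635.1, 153.2], [-0.2274, -0.9137]), (231, [366.1, 245.1], [0.4744, -0.106]), (2927, [111.6, 348.1], [0.8675, 0.4249]), (1082, [211.0, 380.1], [0.6306, 0.4468]), (122, [215.1, 421.1], [0.5769, 0.5352])]
yellow T [(141, [323.5, 197.5], [0.64, 0.0111]), (554, [340.5, 244.2], [0.5111, -0.0384]), (537, [287.9, 250.7], [0.49, 0.1048])] S [(250, [359.8, 285.4], [0.4428, 0.0689]), (70, [323.1, 285.5], [0.5239, 0.0938]), (328, [311.6, 308.7], [0.5206, 0.1838])]
violet T [(217, [351.6, 190.6], [0.6614, -0.0667])] S [(226, [294.0, 242.0], [0.6572, -0.0683])]
green T [] S []
pink T [] S []
lid_knob (array([ 0.513 , -0.2801,  0.1242]), array([0., 0.]))
pot_near (array([ 0.3948, -0.2668,  0.0596]), array([0.3, 0.3]))
rest_top (array([0.4861, 0.2995, 0.0523]), array([1.3, 1.7]))
mark_end (array([0.5516, 0.0215, 0.0016]), array([0.3, 0.3]))
```

Request:
jog_arm --plan "0 0.04 0.03 0.03; 0 0.3 0.23 0.05 0"

```text
validation failed for argument at $.pl...
```

Request:
jog_arm --plan "0 0.3 0.25 0.05 0;0 0.3 0.25 0.05 0;0 0.3 0.25 0.05 0;0 0.3 0.25 0.05 0;0 0.3 0.25 0.05 0;0 0.3 0.25 0.05 0;0 0.3 0.25 0.05 0;0 0.3 0.25 0.05 0;0 0.3 0.25 0.05 0;0 0.3 0.25 0.05 0"

```text
t: 3.48
position: [0.4693, -0.2973, 0.2565]
tool_rot: [3.107, 0.464, 0.004]
contact_force: [-0.5, 0.2, 0.5]
width: 0.0938
```

Run:
```python
from h import *
print({k:v for k,v in env.observe().items() if k in('t','position','tool_rot')})
W=shot('wrist','w1');T=shot('top','t1');S=shot('side')
for th,z in (('lid_knob',.126),('pot_near',.07),('pot_far',.07),('lid',.086)):
    for n,p in (('W',W),('T',T),('S',S)): print(th,n,lm(p,th,z))
```

```text
{'t': 3.4833, 'position': array([ 0.46930858, -0.29729085,  0.25654958]), 'tool_rot': array([3.10694432, 0.46433848, 0.00444085])}
lid_knob W [(0.83, 321, 184, [0.5135, -0.2863])]
lid_knob T [(0.65, 438, 244, [0.5084, -0.2879])]
lid_knob S [(0.92, 366, 186, [0.5218, -0.2873])]
pot_near W [(0.57, 275, 273, [0.3951, -0.2657])]
pot_near T [(0.75, 421, 285, [0.4018, -0.2568])]
pot_near S [(0.75, 410, 218, [0.3894, -0.2442])]
pot_far W []
pot_far T [(0.74, 440, 203, [0.6276, -0.3104]), (0.34, 298, 201, [0.624, 0.0799])]
pot_far S [(0.76, 333, 198, [0.6211, -0.2988]), (0.68, 278, 227, [0.711, -0.0969])]
lid W [(0.64, 320, 181, [0.5127, -0.2859])]
lid T [(0.56, 435, 244, [0.5137, -0.2909])]
lid S [(0.72, 366, 195, [0.529, -0.3094])]
```

View pics/w1.png

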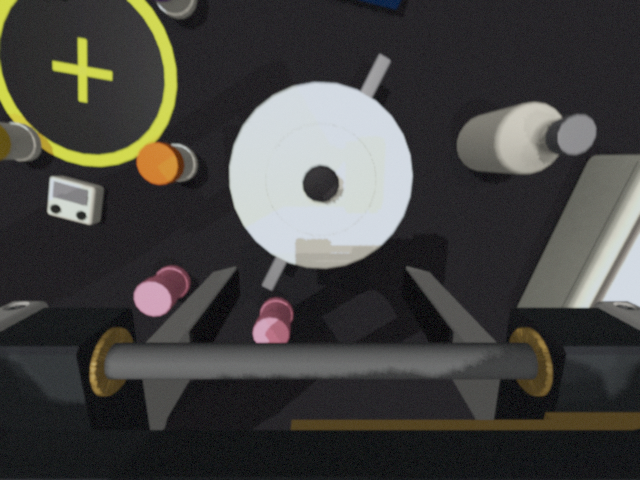

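```bash
cat >> h.py <<'E'
def circ(p,m,z,minr=0):
    "largest blob contour -> world at z -> circle fit"
    c=max(cv2.findContours(m.astype(np.uint8),cv2.RETR_EXTERNAL,cv2.CHAIN_APPROX_NONE)[0],key=cv2.contourArea)
    P=np.array([atz(p,u,v,z)[:2] for u,v in c[:,0,:].astype(float)])
    f=lambda q:np.hypot(P[:,0]-q[0],P[:,1]-q[1])-q[2]
    r=least_squares(f,[*P.mean(0),.09],loss='soft_l1',f_scale=.001)
    return r.x.round(4),np.abs(f(r.x)).mean().round(4)
E
python3 - <<'E'
from h import *
W=shot('wrist')
for th in ('lid',):
    r=env.cut_out(W,'lid'); print(r[0]['score'],r[0]['rect']); print(circ(W,r[0]['mask'],.1))
g=cv2.cvtColor(W['frame'],cv2.COLOR_BGR2GRAY)
m=(g>150).astype(np.uint8); m[:,450:]=0;m[270:]=0
print(circ(W,cv2.morphologyEx(m,cv2.MORPH_OPEN,np.ones((25,25),np.uint8)),.1))
m=(g<60).astype(np.uint8);k=np.zeros_like(m);k[150:215,290:350]=1
print('knob',circ(W,m&k,.136))
print(lm(W,'jar_orange',0),caps(W,'orange'),lm(W,'mark_end',0))
R=cv2.Rodrigues(env.observe()['tool_rot'])[0];print(R.round(3))
E
```

```text
0.55 [0.3552, 0.1577, 0.29, 0.3985]
(array([ 0.5134, -0.2854,  0.0904]), np.float64(0.0004))
(array([ 0.5139, -0.2855,  0.0907]), np.float64(0.0005))
knob (array([ 0.5137, -0.2858,  0.0149]), np.float64(0.0002))
[(0.94, 276, 310, [0.3105, -0.2834]), (0.89, 170, 276, [0.3183, -0.1283]), (0.8, 176, 158, [0.4777, -0.1063])] [(1645, [156.9, 160.5], [0.4762, -0.1069])] [(0.84, 81, 69, [0.548, 0.0213])]
[[ 0.957  0.289 -0.   ]
 [ 0.289 -0.957 -0.   ]
 [-0.     0.    -1.   ]]
```

Request:
jog_arm --plan "0.3 0.044 0.012 0 0;0.3 0.044 0.012 0 0;0.3 0.044 0.012 -0.04 0;0.3 0.044 0.012 -0.08 0;0.3 0.044 0.012 -0.11 0;0.3 0.044 0.012 -0.135 0;0.3 0.044 0.012 -0.147 0;0.3 0.044 0.012 -0.147 0;0.3 0.044 0.012 -0.147 0" --force 30

```text
t: 5.18
position: [0.5102, -0.2887, 0.1088]
tool_rot: [-3.108, -0.459, -0.0]
contact_force: [-0.5, -0.3, 0.2]
width: 0.066
```

Request:
jog_arm --plan "1 0 0 0 0;1 0 0 0 0;1 0 0 0 0;1 0 0 0 0;1 0 0 0 0;1 0 0 0 0;1 0 0 0 0" --force 30

```text
t: 5.77
position: [0.5101, -0.2878, 0.1093]
tool_rot: [-3.107, -0.458, -0.001]
contact_force: [-0.9, 4.2, 6.3]
width: 0.0329
```

Request:
jog_arm --plan "1 0 0 0.01 0;1 0 0 0.03 0;1 0 0 0.06 0;1 0 0 0.1 0;1 0 0 0.12 0;1 -0.02 0.12 0.12 0;1 -0.02 0.16 0.12 0;1 -0.02 0.2 0.12 0;1 -0.02 0.2 0.12 0;1 -0.02 0.2 0.12 0"

```text
t: 6.6
position: [0.4891, -0.0865, 0.2284]
tool_rot: [3.108, 0.458, 0.0]
contact_force: [0.4, 0.5, -1.5]
width: 0.0334
```

Run:
```python
from h import *
o=env.observe();print(o['t'],o['position'],o['contact_force'],o['width'])
T=shot('top','t2');S=shot('side','s2');W=shot('wrist','w2')
for n,p in (('T',T),('S',S)):
    print(n,'rest',lm(p,'rest_top',.05))
    print('knob',lm(p,'lid_knob',.229))
    for a in ('rest_top',): print([ (r['score'],r['rect']) for r in env.cut_out(p,a)][:2])
    hsv=cv2.cvtColor(p['frame'],cv2.COLOR_BGR2HSV);h,s,v=cv2.split(hsv)
    m=((h>8)&(h<28)&(s>60)&(v>120)).astype(np.uint8);k=np.zeros_like(m)
    u,vv=proj(p,[.49,.30,.05])[0].astype(int);print(u,vv);k[vv-24:vv+24,u-28:u+28]=1
    if n=='S':k[vv+8:]=0
    print('cork',(m&k).sum(),circ(p,m&k,.05))
```

```text
6.6 [ 0.48912333 -0.08647041  0.22843384] [ 0.35833963  0.48444235 -1.48700437] 0.03336643489179296
T rest [(0.7, 362, 245, [0.5089, -0.0997]), (0.57, 217, 249, [0.4885, 0.2952])]
knob [(0.8, 363, 243, [0.4961, -0.083])]
[(0.95, [0.3164, 0.4765, 0.0569, 0.0879])]
216 249
cork 663 (array([0.4891, 0.2939, 0.0383]), np.float64(0.0008))
S rest [(0.56, 310, 346, [0.4834, 0.2995])]
knob [(0.81, 357, 179, [0.5017, -0.1156])]
[(0.64, [0.4453, 0.6958, 0.085, 0.1131]), (0.21, [0.5294, 0.4117, 0.118, 0.0927])]
306 345
cork 679 (array([0.4879, 0.2906, 0.0366]), np.float64(0.0035))
```

View pics/s2.png

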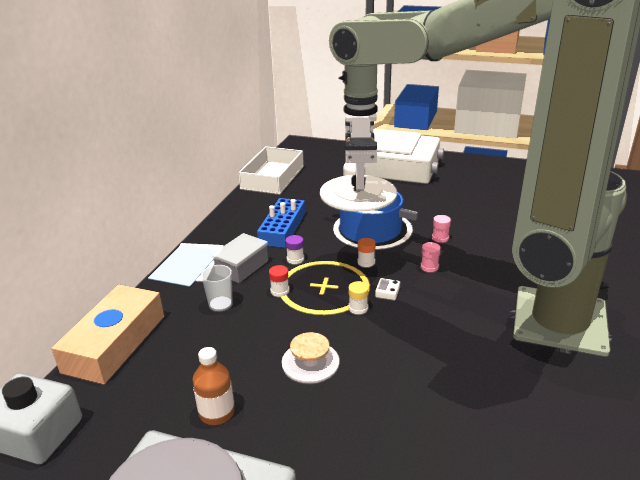

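View pics/t2.png

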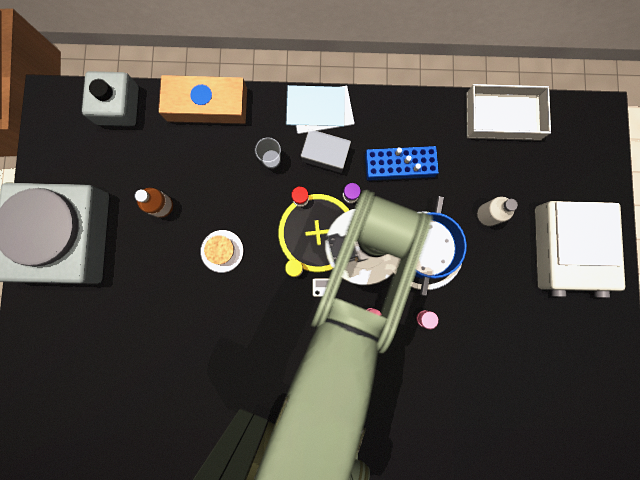

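Request:
jog_arm --plan "1 0 0.04 0 0;1 0 0.08 0 0;1 0 0.12 0 0;1 0 0.16 0 0;1 0 0.2 0 0;1 0 0.24 0 0;1 0 0.28 0 0;1 0 0.31 0 0;1 -0.002 0.33 0 0;1 -0.002 0.34 0 0"

```text
t: 7.88
position: [0.488, 0.2534, 0.2281]
tool_rot: [-3.107, -0.461, 0.001]
contact_force: [0.1, -0.8, -1.8]
width: 0.0335
```

Request:
jog_arm --plan "1 0 0.04 0 0;1 0 0.04 -0.04 0;1 0 0.04 -0.08 0;1 0 0.04 -0.1 0;1 0 0.04 -0.12 0;1 0 0.04 -0.12 0;1 0 0.04 -0.12 0;1 0 0.04 -0.12 0"

```text
t: 8.55
position: [0.4896, 0.2911, 0.1098]
tool_rot: [-3.108, -0.456, -0.004]
contact_force: [0.1, 0.2, -1.9]
width: 0.0334
```

Run:
```python
from h import *
o=env.observe();print(o['t'],o['position'],o['contact_force'],o['width'])
T=shot('top','t3');S=shot('side','s3');W=shot('wrist','w3')
print(lm(T,'lid',.086),lm(S,'lid',.086),lm(S,'lid_knob',.126))
cv2.imwrite('pics/c3.png',np.hstack([cv2.resize(S['frame'][250:430,200:420],(400,327)),cv2.resize(W['frame'],(400,327))]))
```

```text
8.55 [0.48960413 0.29106178 0.10982838] [ 0.1100726   0.2198814  -1.86223088] 0.033355050667927044
[(0.95, 219, 244, [0.4998, 0.2848])] [(0.84, 307, 324, [0.4958, 0.2774])] [(0.73, 306, 314, [0.4898, 0.2944])]
```

View pics/c3.png

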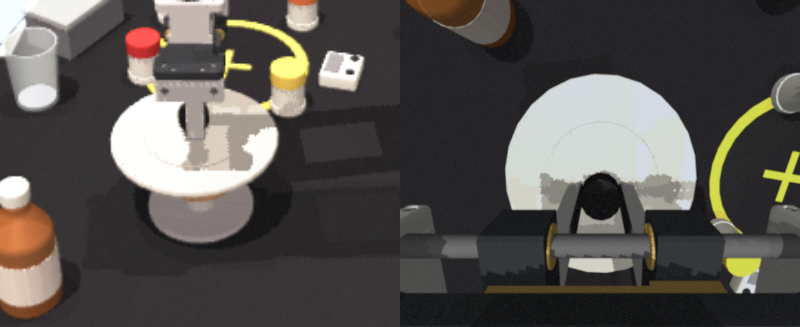

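Request:
jog_arm --plan "1 -0.001 0.002 -0.015 0;1 -0.001 0.002 -0.025 0;1 -0.001 0.002 -0.031 0;1 -0.001 0.002 -0.034 0;1 -0.001 0.002 -0.036 0;1 -0.001 0.002 -0.036 0;1 -0.001 0.002 -0.036 0"

```text
t: 9.43
position: [0.4863, 0.2932, 0.0734]
tool_rot: [3.107, 0.459, -0.003]
contact_force: [-3.9, -2.4, 4.4]
width: 0.0335
```

Request:
jog_arm --plan "0.4 0 0 0 0;0.4 0 0 0 0;0.4 0 0 0 0;0.4 0 0 0 0;0.4 0 0 0.03 0;0.4 0 0 0.07 0;0.4 0 0 0.11 0;0.4 0 0 0.15 0;0.4 0 -0.04 0.17 0;0.4 0 -0.08 0.17 0"

```text
t: 10.27
position: [0.4907, 0.2165, 0.2492]
tool_rot: [-3.105, -0.465, -0.021]
contact_force: [1.3, -0.9, -0.7]
width: 0.0562
```

Run:
```python
from h import *
o=env.observe();print(o['t'],o['position'],o['contact_force'],o['width'])
T=shot('top','t4');S=shot('side','s4');W=shot('wrist','w4')
print(lm(T,'lid_knob',.09),lm(S,'lid_knob',.09))
r=env.cut_out(W,'lid');print(circ(W,r[0]['mask'],.064));r=env.cut_out(T,'lid');print(circ(T,r[0]['mask'],.064))
for c in ('red','orange','yellow','violet'): print(c,'W',caps(W,c)[:4],'S',caps(S,c,zc=.054)); print(lm(T,'jar_'+c,0),lm(S,'jar_'+c,0),lm(W,'jar_'+c,0))
r=env.cut_out(T,'pot');print(r[0]['rect'])
```

```text
10.2667 [0.49067903 0.21654736 0.24922152] [ 1.2982495  -0.8767564  -0.66921949] 0.056175714614703526
[(0.73, 215, 248, [0.4889, 0.2924])] [(0.93, 306, 331, [0.4881, 0.3028]), (0.34, 323, 287, [0.5041, 0.15])]
(array([0.4906, 0.2927, 0.0905]), np.float64(0.001))
(array([0.4348, 0.3191, 0.037 ]), np.float64(0.0058))
red W [(1918, [484.3, 115.9], [0.6461, 0.0743])] S [(211, [440.7, 230.3], [0.3041, -0.23]), (232, [429.5, 259.6], [0.3077, -0.0814]), (290, [278.1, 273.1], [0.6418, 0.0791])]
[(0.57, 298, 196, [0.6524, 0.084])] [(0.55, 285, 290, [0.6281, 0.0726]), (0.36, 391, 292, [0.38, 0.005])] [(0.63, 462, 119, [0.6472, 0.0769])]
orange W [(3371, [79.5, 24.4], [0.6114, 0.4955]), (1472, [567.6, 303.1], [0.476, -0.1083])] S [(3284, [567.9, 112.7], [-0.0217, -1.2604]), (231, [366.1, 245.1], [0.4736, -0.1028]), (2928, [111.6, 348.0], [0.8658, 0.4265]), (1082, [211.0, 380.1], [0.6294, 0.4487]), (122, [215.1, 421.1], [0.5758, 0.5368])]
[(0.79, 364, 258, [0.4781, -0.11]), (0.71, 372, 317, [0.3129, -0.1347]), (0.68, 425, 317, [0.3152, -0.2822])] [(0.8, 368, 257, [0.4726, -0.1315]), (0.68, 278, 228, [0.7585, -0.2035]), (0.59, 439, 238, [0.3115, -0.2793])] [(0.76, 536, 283, [0.4786, -0.1018])]
yellow W [(1845, [405.1, 181.6], [0.5576, 0.1313]), (1021, [471.3, 209.2], [0.5498, 0.0489])] S [(130, [293.7, 304.7], [0.5623, 0.1841])]
[(0.79, 295, 270, [0.4381, 0.0855])] [(0.95, 357, 309, [0.44, 0.0937])] [(0.8, 398, 271, [0.4421, 0.0858])]
violet W [(1828, [615.4, 142.3], [0.6614, -0.0724])] S [(223, [294.0, 242.0], [0.6558, -0.0651])]
[(0.67, 351, 194, [0.6616, -0.0699])] [(0.81, 296, 259, [0.6527, -0.0676]), (0.73, 278, 228, [0.7578, -0.2045])] [(0.62, 574, 145, [0.6583, -0.0681])]
[0.6166, 0.404, 0.1119, 0.2054]
```

View pics/s4.png

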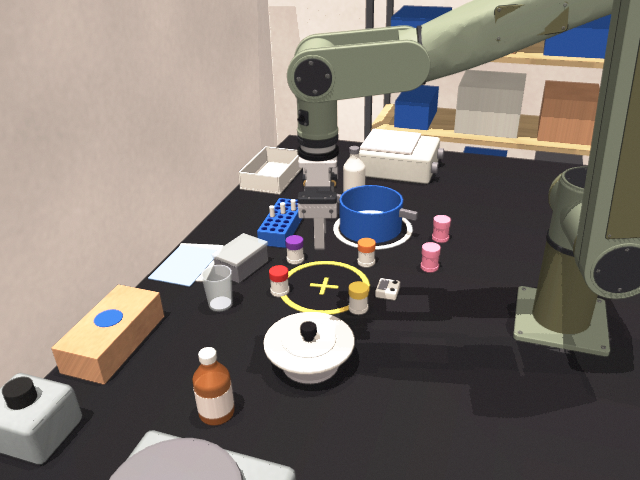

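View pics/w4.png

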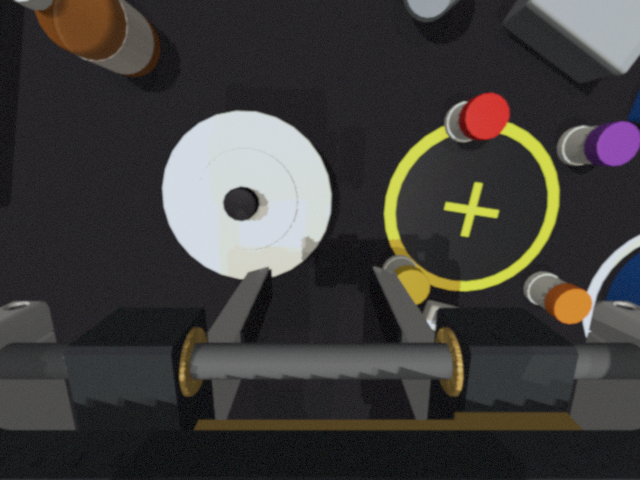

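Request:
jog_arm --plan "0 -0.015 -0.04 0 0;0 -0.03 -0.08 0 0;0 -0.046 -0.12 -0.03 0;0 -0.05 -0.13 -0.06 0;0 -0.05 -0.13 -0.1 0;0 -0.05 -0.13 -0.1 0;0 -0.05 -0.13 -0.1 0"

```text
t: 11.85
position: [0.435, 0.0844, 0.141]
tool_rot: [-3.107, -0.457, 0.008]
contact_force: [0.8, -0.1, 0.2]
width: 0.0936
```

```bash
cat >> h.py <<'E'
def jar(c,ps):
    for n in ps:
        p=shot(n); 
        for th in ['jar_'+c]:
            for r in env.cut_out(p,th)[:2]:
                m=r['mask'].astype(np.uint8);
                print(n,'mask',round(r['score'],2),[round(x,3) for x in r['rect']])
        print(n,'lm',lm(p,'jar_'+c,0)[:3],'caps',caps(p,c,.054)[:4])
E
python3 - <<'E'
from h import *
o=env.observe();print(o['t'],o['position'],o['joints'].round(2))
W=shot('wrist','w5')
# cap in wrist view
print(lm(W,'jar_yellow',0))
hsv=cv2.cvtColor(W['frame'],cv2.COLOR_BGR2HSV)
u,v=proj(W,[.441,.087,.062])[0].astype(int);print(u,v,hsv[v-10:v+11:10,u-10:u+11:10].tolist())
E
```

```text
11.85 [0.43495085 0.08441368 0.14101645] [-0.   -0.01  1.92  0.    1.24  1.27]
[]
318 237 [[[29, 166, 211], [29, 166, 210], [28, 167, 211]], [[28, 171, 210], [28, 170, 211], [31, 156, 217]], [[24, 186, 158], [28, 170, 210], [32, 160, 217]]]
```

View pics/w5.png

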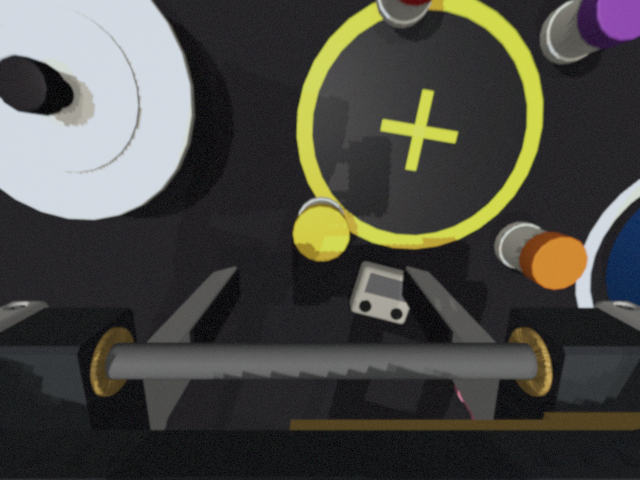

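Run:
```python
from h import *
o=env.observe();print(o['position'])
W=shot('wrist')
print('yel',atz(W,321,233,.062),'or',atz(W,554,261,.062),'cross',atz(W,419,131,0))
```

```text
[0.43894648 0.08494746 0.14461992]
yel [0.44934496 0.08619594 0.062     ] or [ 0.48226457 -0.10565913  0.062     ] cross [0.5556097  0.02268736 0.        ]
```

Request:
jog_arm --plan "0 0.005 0.001 -0.03 0;0 0.005 0.001 -0.06 0;0 0.005 0.001 -0.09 0;0 0.005 0.001 -0.105 0;0 0.005 0.001 -0.113 0;0 0.005 0.001 -0.113 0;0 0.005 0.001 -0.113 0"

```text
t: 12.58
position: [0.444, 0.0859, 0.031]
tool_rot: [3.107, 0.459, 0.005]
contact_force: [0.4, -0.3, 0.8]
width: 0.0941
```

Run:
```python
from h import *
o=env.observe();print(o['position'])
W=shot('wrist','w6')
```

```text
[0.44401333 0.08591412 0.03103007]
```

View pics/w6.png

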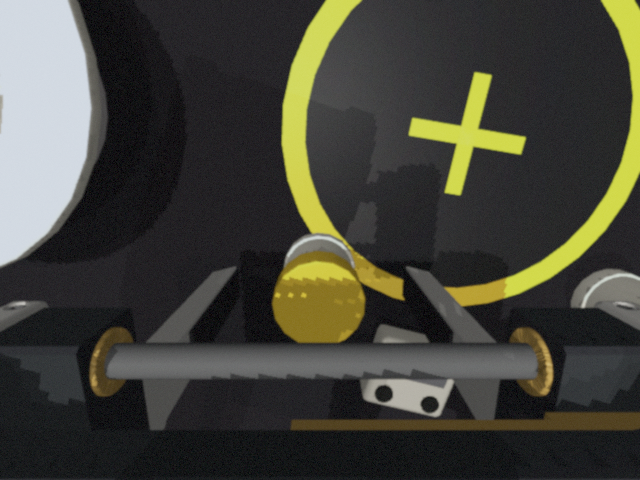

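Request:
jog_arm --plan "1 0 0 0 0;1 0 0 0 0;1 0 0 0 0;1 0 0 0 0;1 0 0 0 0;1 0 0 0 0" --force 25

```text
t: 13.13
position: [0.442, 0.0855, 0.0296]
tool_rot: [3.108, 0.458, 0.0]
contact_force: [0.0, -0.4, 0.1]
width: 0.0577
```

Run:
```python
from h import *
o=env.observe();print(o['position'],o['width'])
W=shot('wrist','w7')
hsv=cv2.cvtColor(W['frame'],cv2.COLOR_BGR2HSV)
m=((hsv[...,0]>20)&(hsv[...,0]<36)&(hsv[...,1]>110)&(hsv[...,2]>60)).astype(np.uint8)
m[:245]=0;m[345:]=0;m[:,:260]=0;m[:,390:]=0
c=max(cv2.findContours(m,0,1)[0],key=cv2.contourArea);print(cv2.minEnclosingCircle(c),cv2.boundingRect(c))
(u,v),_=cv2.minEnclosingCircle(c);print(atz(W,u,v,.062))
S=shot('side');T=shot('top','t7')
for p in (T,):
  r=env.cut_out(p,'pot');m=r[0]['mask'];cv2.imwrite('pics/m7.png',m*255)
  f=p['frame'].astype(int);
  b=((f[...,0]>100)&(f[...,0]-f[...,2]>60)).astype(np.uint8); k=np.zeros_like(b);k[195:300,380:475]=1
  b=cv2.morphologyEx(b&k,cv2.MORPH_CLOSE,np.ones((9,9),np.uint8));print(b.sum(),circ(p,b,.092))
print(lm(S,'pot',0),lm(T,'pot',0),lm(T,'pot_near',.07),lm(S,'pot_near',.07),lm(T,'pot_far',.07),lm(S,'pot_far',.07))
```

```text
[0.4419905  0.08552972 0.02955509] 0.057710100537275995
((327.1794128417969, 291.38037109375), 58.60195541381836) (271, 245, 110, 99)
[0.45113196 0.08341125 0.062     ]
1211 (array([ 0.512 , -0.2834,  0.0867]), np.float64(0.0007))
[(0.56, 371, 224, [0.5086, -0.3009]), (0.34, 310, 339, [0.5107, 0.2257])] [(0.86, 425, 249, [0.5062, -0.285])] [(0.96, 426, 287, [0.397, -0.2688])] [(0.9, 408, 215, [0.3968, -0.2576])] [(0.64, 441, 204, [0.624, -0.3112]), (0.51, 350, 196, [0.6395, -0.064])] [(0.55, 334, 200, [0.6147, -0.2882])][ WARN:0@15.237] global loadsave.cpp:1063 imwrite_ Unsupported depth image for selected encoder is fallbacked to CV_8U.
```

View pics/t7.png

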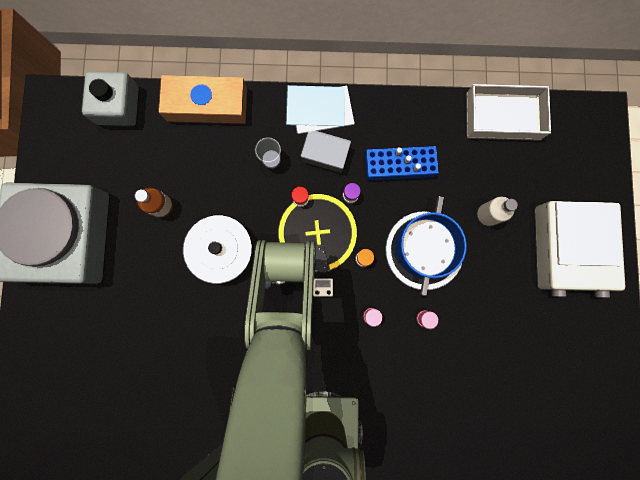

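Request:
jog_arm --plan "1 0 0 0 0;1 0 0 0 0;1 0 0 0 0;1 0 0 0 0;1 0 0 0.02 0;1 0 0 0.05 0;1 0 0 0.09 0;1 0 0 0.13 0;1 0 0 0.14 0;1 0 0 0.14 0" --force 25

```text
t: 14.47
position: [0.4453, 0.0854, 0.1734]
tool_rot: [3.106, 0.458, 0.014]
contact_force: [1.2, -0.4, -1.4]
width: 0.0457
```

Request:
jog_arm --plan "1 0 -0.04 0 0;1 0 -0.08 0 0;1 0 -0.12 0 0;1 0.005 -0.16 0 0;1 0.01 -0.2 0 0;1 0.015 -0.24 0 0;1 0.02 -0.28 0 0;1 0.022 -0.32 0 0;1 0.022 -0.355 0 0;1 0.022 -0.38 0 0"

```text
t: 15.3
position: [0.462, -0.2967, 0.166]
tool_rot: [-3.106, -0.454, 0.006]
contact_force: [0.4, -0.1, -0.8]
width: 0.0457
```

Request:
jog_arm --plan "1 0 -0.005 0 0;1 0 -0.005 0 0;1 0 -0.005 0 0;1 0 -0.005 0 0"

```text
t: 15.63
position: [0.4633, -0.2974, 0.1679]
tool_rot: [-3.105, -0.46, 0.003]
contact_force: [-0.9, 0.2, -1.0]
width: 0.0455
```

Run:
```python
from h import *
o=env.observe();print(o['position'],o['width'],o['contact_force'],o['joints'][5])
W=shot('wrist','w8')
print(lm(W,'jar_yellow',0.14),lm(W,'pot',0),lm(W,'pot_near',.07))
```

```text
[ 0.46332099 -0.29735334  0.1679349 ] 0.04549680670333291 [-0.87457788  0.16000512 -1.01679972] 0.5484782561344858
[(0.65, 318, 263, [0.4653, -0.2965])] [(0.69, 324, 175, [0.5136, -0.287])] []
```

View pics/w8.png

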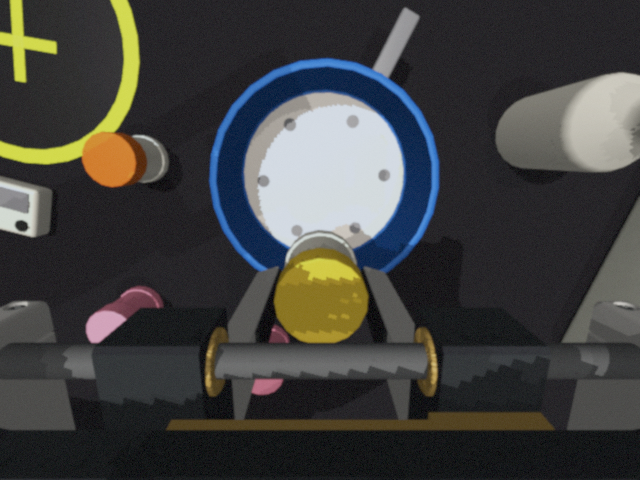

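```bash
cat >> h.py <<'E'
def potrim(p,box=None):
    f=p['frame'].astype(int)
    b=((f[...,0]>60)&(f[...,0]-f[...,2]>45)).astype(np.uint8)
    if box: k=np.zeros_like(b);k[box[0]:box[1],box[2]:box[3]]=1;b&=k
    c=max(cv2.findContours(b,0,cv2.CHAIN_APPROX_NONE)[0],key=lambda c:cv2.boundingRect(c)[2]*cv2.boundingRect(c)[3])
    P=np.array([atz(p,u,v,.092)[:2] for u,v in cv2.convexHull(c)[:,0,:].astype(float)])
    f=lambda q:np.hypot(P[:,0]-q[0],P[:,1]-q[1])-.088
    r=least_squares(f,P.mean(0),loss='soft_l1',f_scale=.001);return r.x.round(4),np.abs(f(r.x)).mean().round(4)
E
python3 - <<'E'
from h import *
W=shot('wrist');T=shot('top')
print(potrim(W,(40,275,190,450)),potrim(T,(195,300,380,475)),'cap',atz(W,321,295,.199))
E
```

```text
(array([ 0.5117, -0.2865]), np.float64(0.0002)) (array([ 0.5123, -0.2783]), np.float64(0.0041)) cap [ 0.46944778 -0.29834231  0.199     ]
```

Request:
jog_arm --plan "1 0 0 -0.04 0;1 0 0 -0.07 0;1 0 0 -0.095 0;1 0 0 -0.11 0;1 0 0 -0.118 0;1 0 0 -0.122 0;1 0 0 -0.125 0;1 0 0 -0.127 0;1 0 0 -0.127 0"

```text
t: 16.68
position: [0.4647, -0.3, 0.0433]
tool_rot: [3.106, 0.458, 0.002]
contact_force: [-0.1, -0.1, -0.6]
width: 0.0459
```

Request:
jog_arm --plan "1 0 0 -0.002 0;1 0 0 -0.002 0;1 0 0 -0.002 0"

```text
t: 16.93
position: [0.4648, -0.3002, 0.0414]
tool_rot: [3.106, 0.458, 0.002]
contact_force: [0.5, -0.2, 1.3]
width: 0.0456
```

Touching. Release to 66 mm, lift, then swing to orange.

Request:
jog_arm --plan "0.3 0 0 0 0;0.3 0 0 0 0;0.3 0 0 0 0;0.3 0 0 0 0;0.3 0 0 0.03 0;0.3 0 0 0.07 0;0.3 0 0 0.11 0;0 0 0 0.13 0;0 0 0.04 0.13 0;0 0 0.08 0.13 0"

```text
t: 17.77
position: [0.4654, -0.2211, 0.1732]
tool_rot: [3.105, 0.452, 0.007]
contact_force: [0.7, 1.7, -0.6]
width: 0.082
```

Run:
```python
from h import *
o=env.observe();print(o['t'],o['position'],o['width'],o['contact_force'],o['joints'][5])
W=shot('wrist','w9');S=shot('side','s9');T=shot('top','t9')
for c in ('red','orange','violet'): print(c,'W',caps(W,c,.054),'S',caps(S,c,.054)[-4:],'T',caps(T,c,.054)[-1:])
```

```text
17.7667 [ 0.46544807 -0.22112679  0.17316044] 0.08202972599457865 [ 0.69406454  1.74003069 -0.64663504] 0.6702127831814777
red W [] S [(268, [440.8, 231.5], [0.3028, -0.2238]), (230, [429.5, 259.3], [0.3081, -0.0826]), (290, [278.1, 273.1], [0.6418, 0.0791])] T [(238, [299.4, 194.7], [0.6457, 0.078])]
orange W [(2539, [195.2, 188.3], [0.4754, -0.1033])] S [(231, [366.1, 245.1], [0.4736, -0.1028]), (2924, [111.5, 348.2], [0.8657, 0.4269]), (1082, [211.0, 380.1], [0.6294, 0.4487]), (122, [215.1, 421.1], [0.5758, 0.5368])] T [(238, [365.2, 257.0], [0.4773, -0.1061])]
violet W [] S [(224, [294.0, 242.0], [0.6559, -0.0652])] T [(217, [351.6, 190.6], [0.661, -0.0666])]
```

View pics/w9.png

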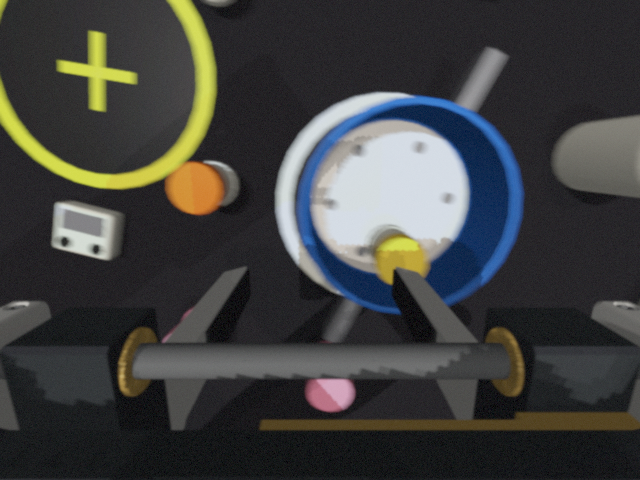

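View pics/s9.png

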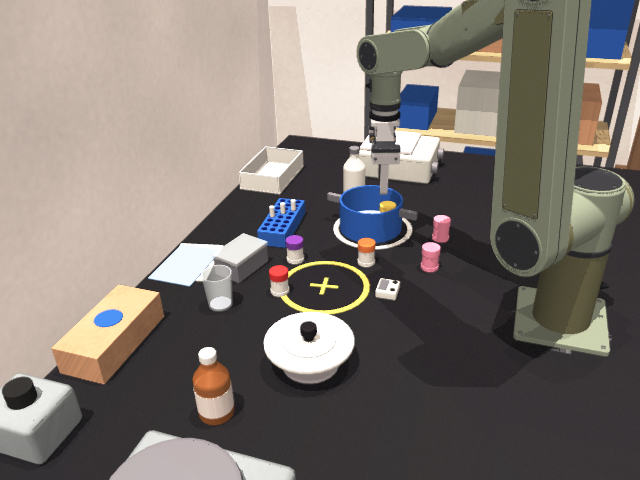

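Request:
jog_arm --plan "0 0.01 0.04 0 0;0 0.011 0.08 0 0;0 0.011 0.1145 0 0;0 0.011 0.1145 0 0;0 0.011 0.1145 -0.04 0;0 0.011 0.1145 -0.07 0;0 0.011 0.1145 -0.07 0;0 0.011 0.1145 -0.07 0"

```text
t: 18.58
position: [0.4734, -0.1053, 0.0989]
tool_rot: [-3.106, -0.457, 0.007]
contact_force: [0.4, 0.2, 0.4]
width: 0.0938
```

Run:
```python
from h import *
o=env.observe();print(o['t'],o['position'],o['width'])
W=shot('wrist','w10');print(caps(W,'orange',.058,200))
r=env.cut_out(W,'jar_orange');print([(x['score'],x['rect']) for x in r])
```

```text
18.5833 [ 0.47342582 -0.10530563  0.09888536] 0.09381335623403442
[(3605, [324.5, 255.7], [0.4778, -0.1083])]
[(0.95, [0.4203, 0.7892, 0.0823, 0.1096]), (0.76, [0.4516, 0.444, 0.1098, 0.1615])]
```

View pics/w10.png

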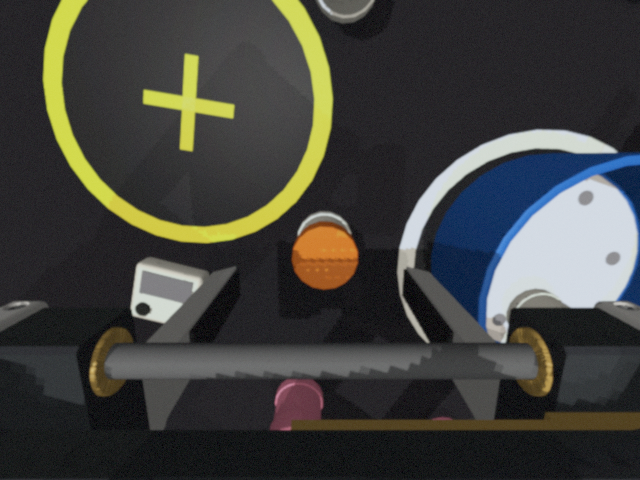

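Request:
jog_arm --plan "0 0.003 -0.002 -0.03 0;0 0.003 -0.002 -0.055 0;0 0.003 -0.002 -0.07 0;0 0.003 -0.002 -0.07 0;1 0.003 -0.002 -0.07 0;1 0.003 -0.002 -0.07 0;1 0.003 -0.002 -0.07 0;1 0.003 -0.002 -0.07 0;1 0.003 -0.002 -0.07 0;1 0.003 -0.002 -0.07 0"

```text
t: 19.52
position: [0.4785, -0.1072, 0.0312]
tool_rot: [3.107, 0.458, 0.002]
contact_force: [0.4, -0.2, 0.7]
width: 0.0576
```

Request:
jog_arm --plan "1 0 0 0 0;1 0 0 0 0;1 0 0 0 0;1 0 0 0 0;1 0 0 0 0;1 0 0 0.02 0;1 0 0 0.06 0;1 0 0 0.1 0;1 0 0 0.14 0;1 0 0 0.14 0"

```text
t: 20.35
position: [0.4837, -0.1093, 0.179]
tool_rot: [3.099, 0.457, 0.022]
contact_force: [1.0, -0.7, -0.0]
width: 0.0454
```

Request:
jog_arm --plan "1 0.02 -0.04 0 0;1 0.04 -0.08 0 0;1 0.06 -0.12 0 0;1 0.075 -0.15 0 0;1 0.0755 -0.166 0 0;1 0.0755 -0.166 0 0;1 0.0755 -0.166 0 0;1 0.0755 -0.166 0 0"

```text
t: 21.02
position: [0.5525, -0.2715, 0.1693]
tool_rot: [-3.106, -0.458, 0.003]
contact_force: [-0.2, 0.8, -1.1]
width: 0.0458
```

Run:
```python
from h import *
o=env.observe();print(o['position'],o['width'],o['contact_force'],o['joints'][5])
W=shot('wrist','w11');T=shot('top','t11');S=shot('side','s11')
print(caps(W,'orange',.2,200))
cv2.imwrite('pics/c11.png',np.hstack([W['frame'][:400:,::][::1],S['frame'][40:440,200:360]])[:, :800])
```

```text
[ 0.55245256 -0.2715079   0.16931063] 0.045808920122382656 [-0.16574641  0.79212245 -1.11684865] 0.6799590534050874
[(6696, [320.7, 300.7], [0.5554, -0.2723])]
```

View pics/c11.png

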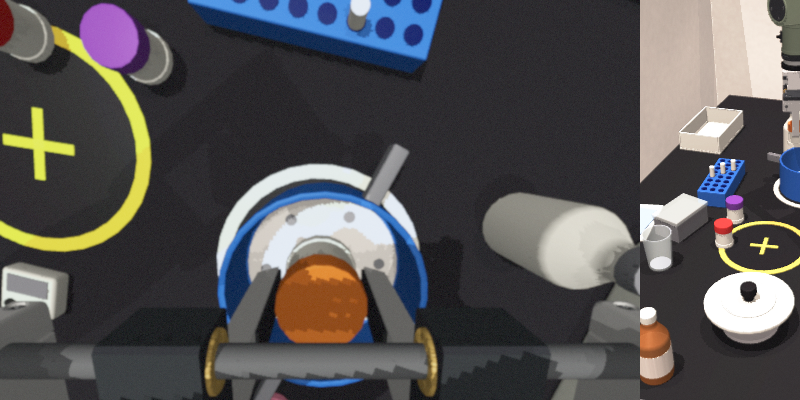

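Request:
jog_arm --plan "1 0 -0.001 -0.04 0;1 0 -0.001 -0.07 0;1 0 -0.001 -0.095 0;1 0 -0.001 -0.11 0;1 0 -0.001 -0.12 0;1 0 -0.001 -0.125 0;1 0 -0.001 -0.128 0;1 0 -0.001 -0.129 0;1 0 -0.001 -0.129 0"

```text
t: 21.92
position: [0.5545, -0.2744, 0.0428]
tool_rot: [3.106, 0.458, 0.003]
contact_force: [-0.4, 0.6, -0.5]
width: 0.0453
```

Request:
jog_arm --plan "1 0 0 -0.002 0;1 0 0 -0.002 0;0.3 0 0 -0.001 0;0.3 0 0 -0.001 0;0.3 0 0 -0.001 0;0.3 0 0 -0.001 0;0.3 0 0 0.03 0;0.3 0 0 0.07 0;0.3 0 0 0.11 0;0.3 0 0 0.14 0"

```text
t: 22.75
position: [0.5543, -0.2745, 0.1845]
tool_rot: [3.106, 0.458, 0.004]
contact_force: [1.1, -1.4, 0.8]
width: 0.0655
```

Run:
```python
from h import *
o=env.observe();print(o['t'],o['position'],o['width'],o['contact_force'],o['joints'][5])
W=shot('wrist','w12');S=shot('side','s12');T=shot('top','t12')
for c in ('red','orange','violet'): print(c,'W',caps(W,c,.054),'S',caps(S,c,.054)[-4:],'T',caps(T,c,.054)[-1:])
cv2.imwrite('pics/c12.png',np.hstack([W['frame'][:480],S['frame'][150:330,320:480].repeat(2,0).repeat(1,1)[:360].copy() if 0 else cv2.resize(S['frame'][150:300,280:380],(160,480))]))
```

```text
22.75 [ 0.5542504  -0.27453301  0.18453616] 0.06553978499371728 [ 1.12226203 -1.43194512  0.77947731] 0.6783349815930118
red W [(899, [8.4, 27.8], [0.6469, 0.0223])] S [(285, [440.5, 231.3], [0.3039, -0.225]), (235, [429.5, 259.5], [0.3081, -0.0819]), (271, [282.9, 265.5], [0.643, 0.0455])] T [(223, [311.8, 194.4], [0.6475, 0.0437])]
orange W [(1725, [320.9, 237.7], [0.5496, -0.278])] S [(139, [355.9, 205.6], [0.5563, -0.3016]), (2934, [111.6, 348.1], [0.8657, 0.4268]), (1081, [211.0, 380.1], [0.6294, 0.4486]), (122, [215.1, 421.1], [0.5758, 0.5368])] T [(356, [151.6, 200.9], [0.6187, 0.4823])]
violet W [(2934, [115.3, 42.2], [0.6617, -0.0642])] S [(224, [294.0, 242.0], [0.6557, -0.0652])] T [(216, [351.7, 190.6], [0.661, -0.0667])]
```

View pics/c12.png

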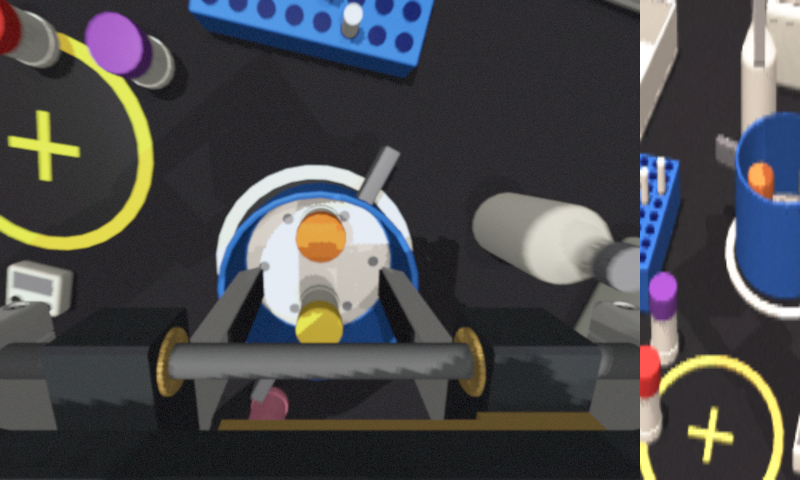

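Request:
jog_arm --plan "0 0.02 0.036 0 0;0 0.04 0.072 0 0;0 0.06 0.11 0 0;0 0.08 0.145 0 0;0 0.1 0.18 0 0;0 0.106 0.2065 0 0;0 0.106 0.2065 -0.04 0;0 0.106 0.2065 -0.08 0;0 0.106 0.2065 -0.08 0;0 0.106 0.2065 -0.08 0"

```text
t: 23.73
position: [0.6553, -0.0664, 0.0962]
tool_rot: [-3.104, -0.458, 0.016]
contact_force: [0.1, 0.0, 0.3]
width: 0.0942
```

Run:
```python
from h import *
o=env.observe();print(o['t'],o['position'],o['width'])
W=shot('wrist','w13');print(caps(W,'violet',.058,200),caps(W,'red',.058,200))
```

```text
23.7333 [ 0.65528415 -0.06639233  0.09617986] 0.09423511705277376
[(3550, [325.3, 255.7], [0.6604, -0.0695])] [(4278, [163.8, 227.3], [0.648, 0.0402])]
```

View pics/w13.png

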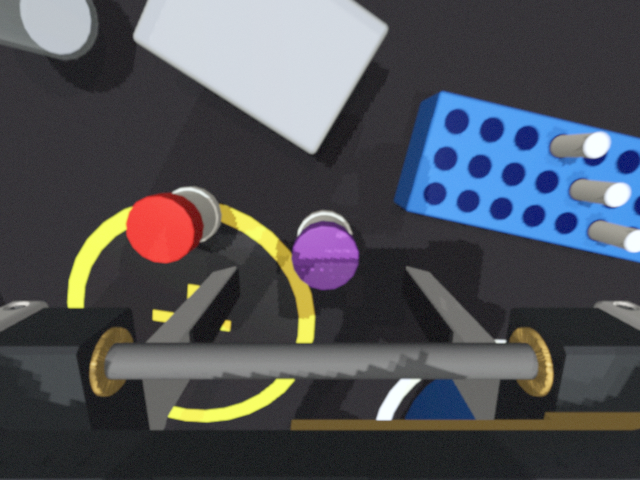

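Request:
jog_arm --plan "0 0.001 -0.001 -0.03 0;0 0.001 -0.001 -0.055 0;0 0.001 -0.001 -0.07 0;0 0.001 -0.001 -0.07 0;1 0.001 -0.001 -0.07 0;1 0.001 -0.001 -0.07 0;1 0.001 -0.001 -0.07 0;1 0.001 -0.001 -0.07 0;1 0.001 -0.001 -0.07 0;1 0.001 -0.001 -0.07 0"

```text
t: 24.62
position: [0.661, -0.0686, 0.0324]
tool_rot: [3.107, 0.458, 0.002]
contact_force: [-0.0, -0.3, 0.7]
width: 0.0575
```

Request:
jog_arm --plan "1 0 0 0 0;1 0 0 0 0;1 0 0 0 0;1 0 0 0 0;1 0 0 0 0;1 0 0 0.02 0;1 0 0 0.06 0;1 0 0 0.1 0;1 0 0 0.14 0;1 0 0 0.14 0"

```text
t: 25.45
position: [0.6665, -0.0699, 0.1822]
tool_rot: [3.101, 0.457, 0.026]
contact_force: [1.9, -0.7, 1.2]
width: 0.0456
```

Request:
jog_arm --plan "1 -0.015 -0.03 0 0.12;1 -0.03 -0.06 0 0.24;1 -0.045 -0.09 0 0.36;1 -0.06 -0.12 0 0.48;1 -0.075 -0.15 0 0.6;1 -0.09 -0.18 0 0.72;1 -0.11 -0.21 0 0.84;1 -0.125 -0.235 0 0.96;1 -0.136 -0.261 0 1.08;1 -0.136 -0.261 0 1.2"

```text
t: 26.28
position: [0.5217, -0.3345, 0.1708]
tool_rot: [2.305, 2.133, -0.005]
contact_force: [0.6, 0.6, -1.2]
width: 0.0453
```

Request:
jog_arm --plan "1 0 0 0 0.12;1 0 0 0 0.24;1 0 0 0 0.37;1 0 0 0 0.37;1 0 0 0 0.37;1 0 0 0 0.37"

```text
t: 26.78
position: [0.5243, -0.3293, 0.171]
tool_rot: [-1.878, -2.518, 0.0]
contact_force: [0.5, 0.2, -1.3]
width: 0.0454
```

Run:
```python
from h import *
o=env.observe();print(o['position'],o['width'],o['contact_force'],o['joints'][5],cv2.Rodrigues(o['tool_rot'])[0].round(3)[:,1])
W=shot('wrist','w14');print(caps(W,'violet',.202,200))
```

```text
[ 0.52430782 -0.32933713  0.17100507] 0.0454356038314733 [ 0.46028604  0.23644886 -1.33438711] -0.9899110849933201 [ 0.958  0.285 -0.   ]
[(6398, [320.5, 301.0], [0.5242, -0.3287])]
```

View pics/w14.png

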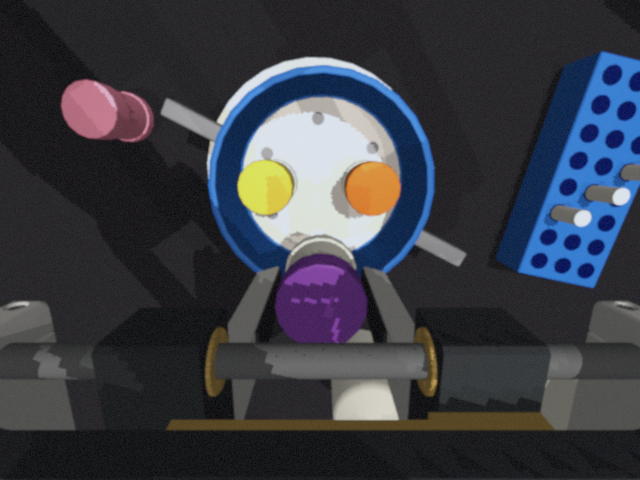

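Run:
```python
from h import *
W=shot('wrist');print(potrim(W,(40,275,190,450)),atz(W,265,187,.074),atz(W,373,189,.074))
```

```text
(array([ 0.5121, -0.2868]), np.float64(0.0008)) [ 0.4676431  -0.30023944  0.074     ] [ 0.55383   -0.2762923  0.074    ]
```

Request:
jog_arm --plan "1 0 0 -0.04 0;1 0 0 -0.07 0;1 0 0 -0.095 0;1 0 0 -0.11 0;1 0 0 -0.12 0;1 0 0 -0.124 0;1 0 0 -0.126 0;1 0 0 -0.128 0;1 0 0 -0.128 0"

```text
t: 27.63
position: [0.5253, -0.3301, 0.0446]
tool_rot: [1.874, 2.519, -0.0]
contact_force: [0.5, -0.3, -0.9]
width: 0.0453
```

Request:
jog_arm --plan "1 0 0 -0.002 0;1 0 0 -0.002 0;1 0 0 -0.002 0"

```text
t: 27.88
position: [0.5257, -0.3305, 0.0435]
tool_rot: [1.873, 2.518, -0.0]
contact_force: [0.3, 0.8, 5.0]
width: 0.0453
```

Request:
jog_arm --plan "0.3 0 0 0 0;0.3 0 0 0 0;0.3 0 0 0 0;0.3 0 0 0 0;0.3 0 0 0.03 0;0.3 0 0 0.07 0;0.3 0 0 0.11 0;0.3 0 0 0.14 0;0 0.02 0.04 0.14 0;0 0.04 0.08 0.14 0"

```text
t: 28.72
position: [0.5633, -0.2573, 0.1851]
tool_rot: [1.877, 2.511, 0.001]
contact_force: [1.5, -1.1, -1.2]
width: 0.0759
```

Run:
```python
from h import *
o=env.observe();print(o['t'],o['position'],o['width'],o['joints'][5])
W=shot('wrist','w15');T=shot('top','t15');S=shot('side','s15')
print('red T',caps(T,'red',.054),'S',caps(S,'red',.054)[-1:],'W',caps(W,'red',.054))
for u,v in((302,148),(345,172),(352,145),(310,130)): print(atz(T,u,v,.031)[:2])
```

```text
28.7167 [ 0.56331875 -0.25725133  0.18510563] 0.07593314653901222 -0.8550335948069657
red T [(223, [311.8, 194.4], [0.6475, 0.0437])] S [(274, [282.9, 265.5], [0.6429, 0.0451])] W []
[0.78653141 0.07547639]
[ 0.71941705 -0.04855291]
[ 0.79920919 -0.0673792 ]
[0.84046648 0.05399856]
```

View pics/w15.png

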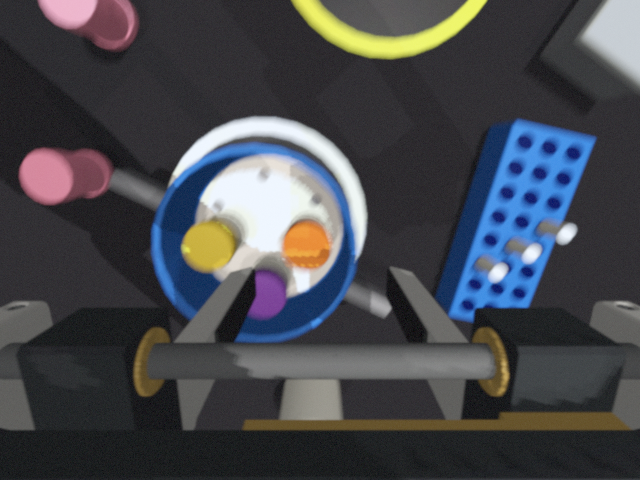

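View pics/t15.png

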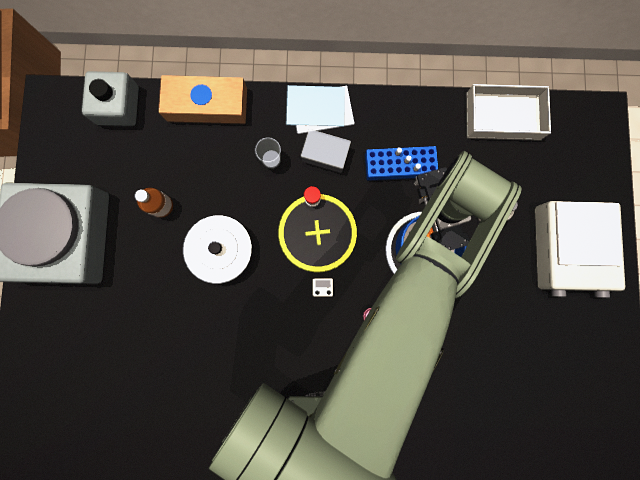

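Request:
jog_arm --plan "0 0.01 0.04 0 0;0 0.02 0.08 0 0;0 0.03 0.12 0 0;0 0.04 0.16 0 0;0 0.05 0.2 0 0;0 0.06 0.24 0 0;0 0.075 0.275 0 0;0 0.0815 0.2925 0 0;0 0.0815 0.2925 -0.04 0;0 0.0815 0.2925 -0.08 0"

```text
t: 29.7
position: [0.6468, 0.0379, 0.1037]
tool_rot: [1.867, 2.517, 0.006]
contact_force: [0.6, -0.8, -0.9]
width: 0.0936
```

Request:
jog_arm --plan "0 0 0 0 0;0 0 0 0 0;0 0 0 0 0;0 0 0 0 0"

```text
t: 30.03
position: [0.6454, 0.0365, 0.1045]
tool_rot: [1.873, 2.516, 0.004]
contact_force: [-0.6, 0.4, 0.1]
width: 0.0939
```

Run:
```python
from h import *
o=env.observe();print(o['t'],o['position'],o['width'])
W=shot('wrist','w16');print(caps(W,'red',.058,200))
```

```text
30.0333 [0.64544595 0.03654239 0.10446452] 0.09387041118911858
[(3405, [323.4, 248.8], [0.6461, 0.042])]
```

View pics/w16.png

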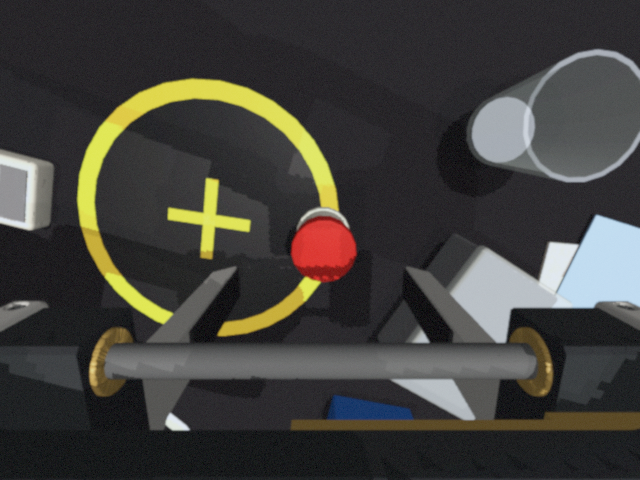

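Run:
```python
from h import *
W=shot('wrist')
print([atz(W,u,v,.062)[:2].round(3) for u,v in((482,247),(475,418),(392,380),(425,310))])
d=np.array([.957,.289,0]);c=np.array([.646,.042,.035])
print(proj(W,[c+d*.06,c+d*.048, c+d*.06+[0,0,.03]]).round())
```

```text
[array([0.751, 0.076]), array([ 0.803, -0.057]), array([ 0.727, -0.043]), array([0.731, 0.02 ])]
[[400. 240.]
 [384. 240.]
 [410. 251.]]
```

Request:
jog_arm --plan "0 0 0.003 -0.03 0;0 0 0.003 -0.055 0;0 0 0.003 -0.071 0;0 0 0.003 -0.071 0;1 0 0.003 -0.071 0;1 0 0.003 -0.071 0;1 0 0.003 -0.071 0;1 0 0.003 -0.071 0;1 0 0.003 -0.071 0;1 0 0.003 -0.071 0"

```text
t: 30.97
position: [0.6439, 0.0405, 0.0314]
tool_rot: [1.874, 2.52, 0.001]
contact_force: [0.5, -0.3, 0.5]
width: 0.0572
```

Request:
jog_arm --plan "1 0 0 0 0;1 0 0 0 0;1 0 0 0 0;1 0 0 0 0;1 0 0 0 0;1 0 0 0.02 0;1 0 0 0.06 0;1 0 0 0.1 0;1 0 0 0.14 0;1 0 0 0.14 0"

```text
t: 31.8
position: [0.6488, 0.0402, 0.1806]
tool_rot: [1.866, 2.51, 0.014]
contact_force: [1.2, 0.4, 0.9]
width: 0.0454
```

Request:
jog_arm --plan "1 -0.02 -0.035 0 0;1 -0.04 -0.07 0 0;1 -0.06 -0.105 0 0;1 -0.075 -0.14 0 0;1 -0.09 -0.175 0 0;1 -0.105 -0.21 0 0;1 -0.12 -0.245 0 0;1 -0.135 -0.275 0 0;1 -0.1455 -0.2855 0 0;1 -0.1455 -0.2855 0 0"

```text
t: 32.63
position: [0.495, -0.2474, 0.1695]
tool_rot: [-1.879, -2.515, 0.002]
contact_force: [-0.5, -0.3, -0.5]
width: 0.0457
```

Request:
jog_arm --plan "1 0 0 0 0;1 0 0 0 0;1 0 0 0 0;1 0 0 0 0"

```text
t: 32.97
position: [0.4983, -0.2437, 0.1702]
tool_rot: [-1.872, -2.523, -0.0]
contact_force: [0.7, 0.5, -1.3]
width: 0.0453
```

Run:
```python
from h import *
o=env.observe();print(o['t'],o['position'],o['width'])
W=shot('wrist','w17');S=shot('side','s17');print(caps(W,'red',.2,200))
```

```text
32.9667 [ 0.49825505 -0.24368255  0.17021879] 0.04533696300883422
[(6896, [320.7, 296.3], [0.4977, -0.2412])]
```

View pics/w17.png

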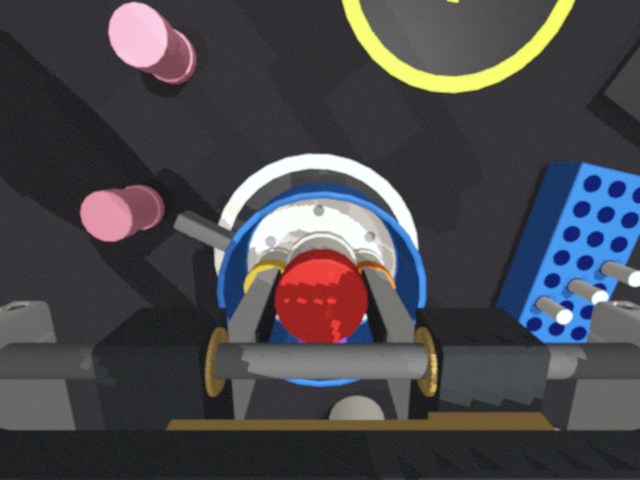

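View pics/s17.png

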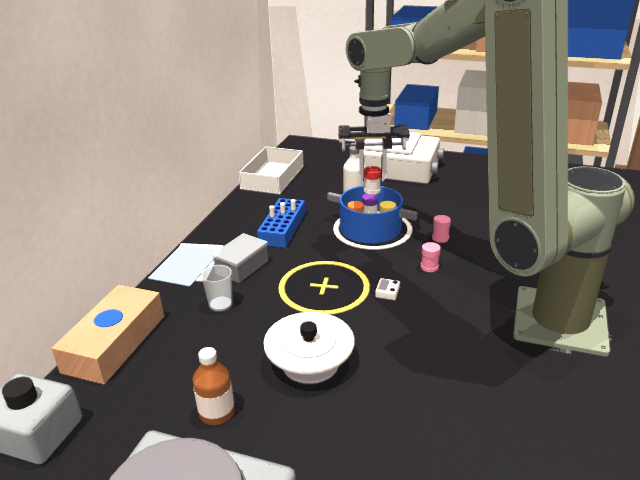

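Request:
jog_arm --plan "1 0 -0.001 -0.04 0;1 0 -0.001 -0.07 0;1 0 -0.001 -0.095 0;1 0 -0.001 -0.11 0;1 0 -0.001 -0.12 0;1 0 -0.001 -0.124 0;1 0 -0.001 -0.126 0;1 0 -0.001 -0.128 0;1 0 -0.001 -0.128 0"

```text
t: 33.82
position: [0.4986, -0.2464, 0.0434]
tool_rot: [1.873, 2.519, 0.0]
contact_force: [-0.1, -0.1, -1.1]
width: 0.0454
```

Request:
jog_arm --plan "1 0 0 -0.002 0;1 0 0 -0.002 0;1 0 0 -0.002 0"

```text
t: 34.07
position: [0.499, -0.2468, 0.0428]
tool_rot: [1.873, 2.518, -0.0]
contact_force: [-2.3, 0.8, 5.4]
width: 0.0459
```

Request:
jog_arm --plan "0.3 0 0 0 0;0.3 0 0 0 0;0.3 0 0 0 0;0.3 0 0 0 0;0.3 0 0 0.03 0;0.3 0 0 0.07 0;0.3 0 0 0.11 0;0.3 0 0 0.15 0;0.3 0 0.04 0.18 0;0.3 0 0.08 0.2 0"

```text
t: 34.9
position: [0.499, -0.1775, 0.2388]
tool_rot: [1.876, 2.513, 0.001]
contact_force: [1.3, 0.1, 0.9]
width: 0.0656
```

Request:
jog_arm --plan "0.3 0 0.04 0 -0.12;0.3 0 0.08 0 -0.24;0.3 0 0.12 0 -0.36;0.3 0 0.16 0 -0.48;0.3 0 0.2 0 -0.6;0.3 0 0.24 0 -0.72;0.3 0 0.28 0 -0.84;0.3 0 0.32 0 -0.96;0.3 -0.008 0.36 0 -1.08;0.3 -0.008 0.38 0 -1.2"

```text
t: 35.73
position: [0.4899, 0.1969, 0.235]
tool_rot: [2.927, 1.14, -0.0]
contact_force: [1.5, -0.1, 0.8]
width: 0.066
```

Request:
jog_arm --plan "0.3 0 0.03 0 -0.12;0.3 0 0.06 0 -0.24;0.3 0 0.06 0 -0.371;0.3 0 0.06 0 -0.371;0.3 0 0.06 0 -0.371;0.3 0 0.06 0 -0.371;0.3 0 0.06 0 -0.371"

```text
t: 36.32
position: [0.4907, 0.2542, 0.235]
tool_rot: [3.085, 0.59, -0.0]
contact_force: [0.5, -0.0, 1.2]
width: 0.0656
```

Run:
```python
from h import *
o=env.observe();print(o['t'],o['position'],o['width'])
W=shot('wrist','w18');S=shot('side','s18');T=shot('top','t18')
r=env.cut_out(W,'lid');print(circ(W,r[0]['mask'],.064),lm(W,'lid_knob',.09))
print('pot',potrim(T,(195,300,380,475)),lm(T,'pot_near',.07),lm(T,'pot_far',.07))
cv2.imwrite('pics/c18.png',np.hstack([cv2.resize(T['frame'][180:310,370:500],(400,400)),cv2.resize(S['frame'][150:280,300:430],(400,400))]))
```

```text
36.3167 [0.49069922 0.25423091 0.23501638] 0.06557176443940868
(array([0.4906, 0.293 , 0.0907]), np.float64(0.0014)) [(0.58, 283, 216, [0.4888, 0.2914])]
pot (array([ 0.5108, -0.2812]), np.float64(0.0037)) [(0.67, 424, 286, [0.3995, -0.263]), (0.6, 318, 232, [0.5389, 0.0223])] [(0.9, 440, 200, [0.6352, -0.3096])]
```

View pics/c18.png

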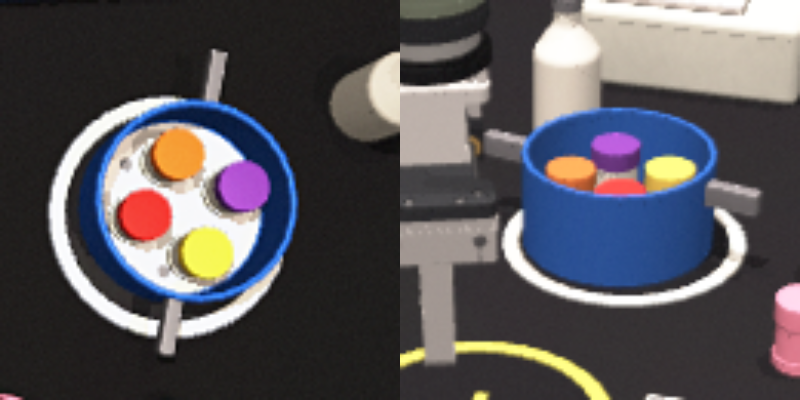

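View pics/w18.png

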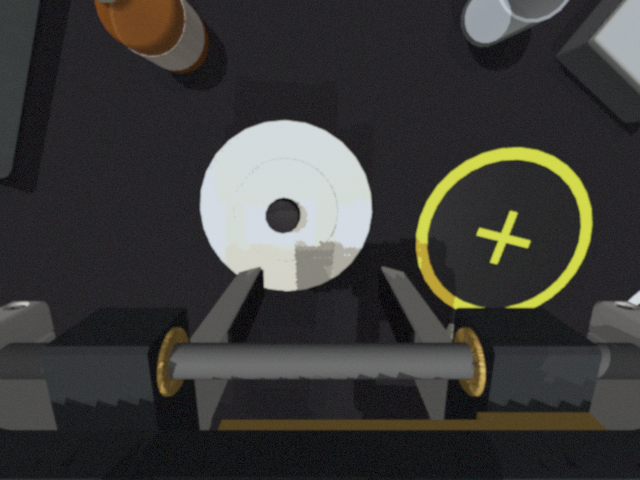

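Request:
jog_arm --plan "0.3 0 0 0 0;0.3 0 0 0 0;0.3 0 0 0 0;0.3 0 0 0 0"

```text
t: 37.0
position: [0.4906, 0.2552, 0.2351]
tool_rot: [-3.086, -0.59, -0.0]
contact_force: [-0.1, -0.6, -0.2]
width: 0.066
```

Request:
jog_arm --plan "0.3 0 0.0375 0 0;0.3 0 0.0375 0 0;0.3 0 0.0375 -0.04 0;0.3 0 0.0375 -0.08 0;0.3 0 0.0375 -0.12 0;0.3 0 0.0375 -0.145 0;0.3 0 0.0375 -0.16 0;0.3 0 0.0375 -0.161 0;0.3 0 0.0375 -0.161 0;0.3 0 0.0375 -0.161 0"

```text
t: 37.83
position: [0.4918, 0.2931, 0.0755]
tool_rot: [-3.085, -0.59, -0.004]
contact_force: [0.4, 0.8, 0.8]
width: 0.0656
```

Request:
jog_arm --plan "1 0 0 0 0;1 0 0 0 0;1 0 0 0 0;1 0 0 0 0;1 0 0 0 0;1 0 0 0 0;1 0 0 0 0;1 0 0 0 0" --force 30

```text
t: 38.5
position: [0.4908, 0.2932, 0.0747]
tool_rot: [-3.085, -0.589, -0.001]
contact_force: [-0.9, 1.7, 3.7]
width: 0.0333
```

Request:
jog_arm --plan "1 0 0 0.01 0;1 0 0 0.03 0;1 0 0 0.07 0;1 0 0 0.11 0;1 0 -0.04 0.13 0;1 0 -0.08 0.13 0;1 0 -0.12 0.13 0;1 0 -0.16 0.13 0;1 0.005 -0.2 0.13 0;1 0.01 -0.24 0.13 0"

```text
t: 39.33
position: [0.4995, 0.0506, 0.2039]
tool_rot: [3.085, 0.59, -0.002]
contact_force: [1.7, -0.2, -2.3]
width: 0.0332
```

Request:
jog_arm --plan "1 0.002 -0.04 0 0;1 0.004 -0.08 0 0;1 0.006 -0.12 0 0;1 0.008 -0.16 0 0;1 0.011 -0.2 0 0;1 0.011 -0.24 0 0;1 0.011 -0.28 0 0;1 0.011 -0.31 0 0;1 0.011 -0.33 0 0;1 0.011 -0.34 0 0"

```text
t: 40.17
position: [0.5103, -0.2905, 0.2035]
tool_rot: [3.086, 0.584, -0.003]
contact_force: [0.8, 0.8, -1.8]
width: 0.0333
```

Request:
jog_arm --plan "1 0 0 0 0;1 0 0 0 0;1 0 0 0 0"

```text
t: 40.42
position: [0.5114, -0.2857, 0.2038]
tool_rot: [-3.084, -0.591, 0.001]
contact_force: [0.1, 0.9, -2.5]
width: 0.0335
```

Run:
```python
from h import *
o=env.observe();print(o['t'],o['position'],o['width'],o['contact_force'])
W=shot('wrist','w19');S=shot('side','s19');T=shot('top','t19')
for n,p in (('T',T),('S',S)):print(n,lm(p,'pot_near',.07),lm(p,'pot_far',.07),lm(p,'pot',0),lm(p,'lid_knob',.126+o['position'][2]-.1107))
cv2.imwrite('pics/c19.png',np.hstack([cv2.resize(W['frame'],(400,300)),cv2.resize(S['frame'][120:270,280:480],(400,300))]))
```

```text
40.4167 [ 0.5114103  -0.28573219  0.20376358] 0.033490176884197365 [ 0.14887182  0.85747242 -2.45295357]
T [] [(0.67, 440, 200, [0.6363, -0.3101])] [] [(0.91, 444, 239, [0.5115, -0.2768])]
S [(0.89, 407, 219, [0.3942, -0.2354])] [(0.75, 333, 196, [0.6239, -0.3058])] [(0.92, 372, 222, [0.5092, -0.3136]), (0.32, 309, 343, [0.5087, 0.2374])] [(0.84, 371, 158, [0.506, -0.2703]), (0.48, 409, 218, [0.3442, 0.0236])]
```

View pics/c19.png

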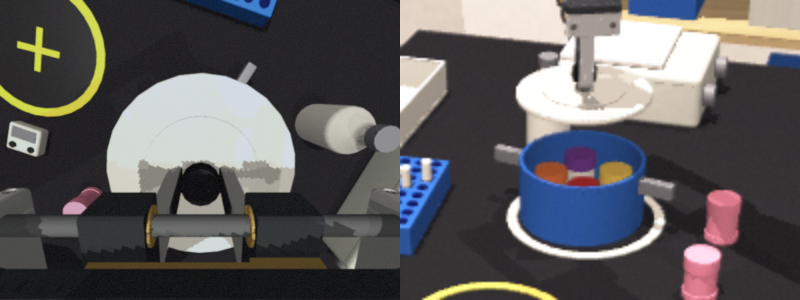

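Request:
jog_arm --plan "1 0.001 -0.001 -0.03 0;1 0.001 -0.001 -0.055 0;1 0.001 -0.001 -0.075 0;1 0.001 -0.001 -0.082 0;1 0.001 -0.001 -0.087 0;1 0.001 -0.001 -0.09 0;1 0.001 -0.001 -0.09 0;1 0.001 -0.001 -0.09 0"

```text
t: 41.63
position: [0.5134, -0.289, 0.1155]
tool_rot: [3.084, 0.589, 0.003]
contact_force: [-0.5, 0.2, -1.7]
width: 0.0338
```

Request:
jog_arm --plan "1 0 0 -0.002 0;1 0 0 -0.003 0;1 0 0 -0.003 0;1 0 0 -0.003 0"

```text
t: 41.97
position: [0.5128, -0.2886, 0.1115]
tool_rot: [3.085, 0.589, 0.001]
contact_force: [-0.2, 0.3, -1.5]
width: 0.0331
```

Request:
jog_arm --plan "1 0 0 -0.001 0;1 0 0 -0.002 0;1 0 0 -0.002 0;1 0 0 -0.002 0"

```text
t: 42.3
position: [0.513, -0.2887, 0.1107]
tool_rot: [3.085, 0.589, 0.001]
contact_force: [-1.9, 1.4, 5.8]
width: 0.0334
```

Request:
jog_arm --plan "0.4 0 0 0 0;0.4 0 0 0 0;0.4 0 0 0 0;0.4 0 0 0 0;0.4 0 0 0.03 0;0.4 0 0 0.07 0;0.4 0 0 0.11 0;0.4 0 0 0.13 0;0 -0.03 0.02 0.13 0;0 -0.06 0.03 0.13 0"

```text
t: 43.13
position: [0.4539, -0.2585, 0.2412]
tool_rot: [3.083, 0.591, 0.005]
contact_force: [-0.7, 0.3, -1.3]
width: 0.0667
```

Run:
```python
from h import *
o=env.observe();print(o['t'],o['position'],o['width'],o['joints'].round(2))
W=shot('wrist','w20');S=shot('side','s20');T=shot('top','t20')
r=env.cut_out(W,'lid');print(circ(W,r[0]['mask'],.1),lm(W,'lid_knob',.126))
for n,p in (('T',T),('S',S),('W',W)):print(n,lm(p,'pot_near',.07),lm(p,'pot_far',.07),lm(p,'pot',0),lm(p,'lid_knob',.126),lm(p,'mark_end',0))
```

```text
43.1333 [ 0.45387167 -0.25846957  0.24120148] 0.06669895342432702 [-0.68  0.06  1.63  0.    1.45  0.51]
(array([ 0.5128, -0.2897,  0.0905]), np.float64(0.0005)) [(0.86, 377, 188, [0.5127, -0.291])]
T [(0.6, 328, 154, [0.7575, -0.0003])] [(0.85, 441, 203, [0.6285, -0.3114])] [(0.48, 435, 244, [0.5206, -0.3138])] [(0.87, 436, 240, [0.5184, -0.2825])] [(0.6, 214, 249, [0.4935, 0.3168]), (0.57, 319, 234, [0.5423, 0.0196])]
S [(0.98, 408, 216, [0.3944, -0.2497])] [(0.82, 331, 195, [0.632, -0.3126])] [(0.88, 370, 224, [0.5123, -0.2976])] [(0.57, 372, 186, [0.5071, -0.2908])] [(0.69, 323, 286, [0.5449, 0.0299]), (0.42, 330, 193, [0.6806, -0.4533])]
W [(0.79, 302, 271, [0.3962, -0.2617])] [(0.57, 430, 82, [0.6245, -0.3086])] [] [(0.86, 377, 188, [0.5127, -0.291])] [(0.86, 120, 47, [0.5476, 0.0228])]
```

View pics/s20.png

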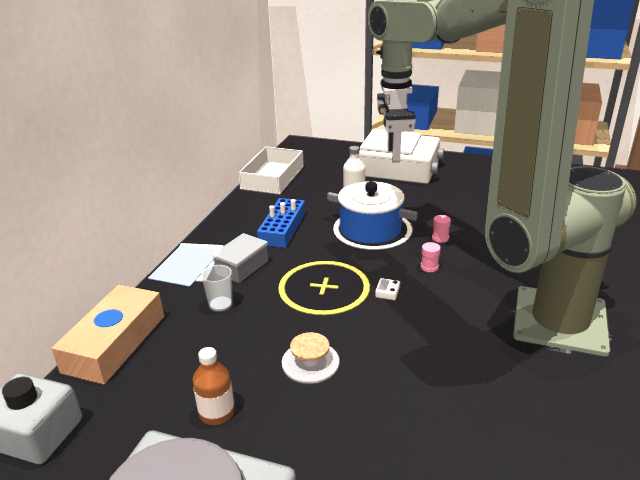

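View pics/w20.png

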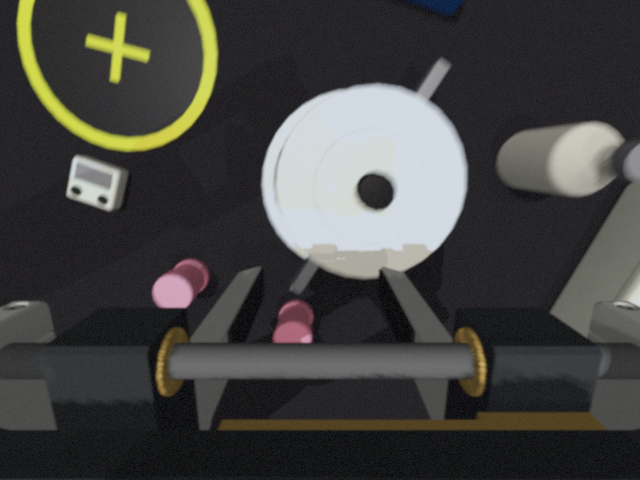

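```bash
cat >> h.py <<'E'
def ring(p,box=None):
    h,s,v=cv2.split(cv2.cvtColor(p['frame'],cv2.COLOR_BGR2HSV))
    m=((h>22)&(h<38)&(s>110)&(v>80)).astype(np.uint8)
    if box:k=np.zeros_like(m);k[box[0]:box[1],box[2]:box[3]]=1;m&=k
    c=max(cv2.findContours(m,0,cv2.CHAIN_APPROX_NONE)[0],key=cv2.contourArea)
    P=np.array([atz(p,u,w,0)[:2] for u,w in c[:,0,:].astype(float)])
    f=lambda q:np.hypot(P[:,0]-q[0],P[:,1]-q[1])-.112
    r=least_squares(f,[.55,.022],loss='soft_l1',f_scale=.001);return r.x.round(4),np.abs(f(r.x)).mean().round(4),len(c)
E
python3 - <<'E'
from h import *
for n in('top','side'): print(n,ring(shot(n)))
E
```

```text
top (array([0.5493, 0.0266]), np.float64(0.0007), 221)
side (array([0.5467, 0.026 ]), np.float64(0.0008), 211)
```

Request:
jog_arm --plan "0 -0.01 0 0 -0.12;0 -0.02 0 0 -0.24;0 -0.035 0 0 -0.36;0 -0.05 -0.002 0 -0.48;0 -0.058 -0.004 0 -0.581;0 -0.058 -0.004 -0.04 -0.581;0 -0.058 -0.004 -0.08 -0.581;0 -0.058 -0.004 -0.08 -0.581;0 -0.058 -0.004 -0.08 -0.581"

```text
t: 44.98
position: [0.3929, -0.2608, 0.1573]
tool_rot: [-3.122, 0.319, 0.007]
contact_force: [0.7, -0.3, -0.1]
width: 0.094
```

Run:
```python
from h import *
o=env.observe();print(o['t'],o['position'],o['width'],o['joints'].round(2),cv2.Rodrigues(o['tool_rot'])[0][:,1].round(3))
W=shot('wrist','w21');print(lm(W,'pot_near',.07))
```

```text
44.9833 [ 0.39293621 -0.26081346  0.15733261] 0.093975687801931 [-0.77  0.04  1.84  0.    1.28  1.  ] [-0.202 -0.979 -0.003]
[(0.82, 324, 240, [0.395, -0.2656])]
```

View pics/w21.png

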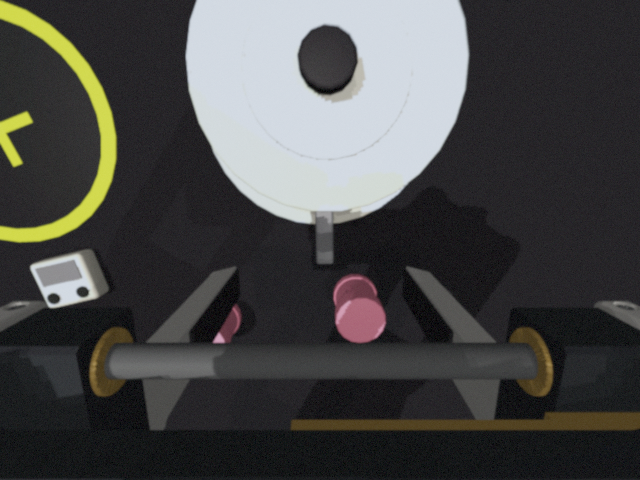

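Request:
jog_arm --plan "0.3 0.004 -0.003 -0.03 0;0.3 0.004 -0.003 -0.06 0;0.3 0.004 -0.003 -0.09 0;0.3 0.004 -0.003 -0.107 0;0.3 0.004 -0.003 -0.107 0;0.3 0.004 -0.003 -0.107 0"

```text
t: 45.58
position: [0.4, -0.2665, 0.0537]
tool_rot: [3.124, -0.319, 0.003]
contact_force: [0.1, -0.3, -0.1]
width: 0.0654
```

Run:
```python
from h import *
o=env.observe();print(o['t'],o['position'],o['width'],o['contact_force'])
W=shot('wrist','w22')
```

```text
45.5833 [ 0.39995356 -0.26646618  0.05374025] 0.06544758767392579 [ 0.07306586 -0.26141283 -0.09038215]
```

View pics/w22.png

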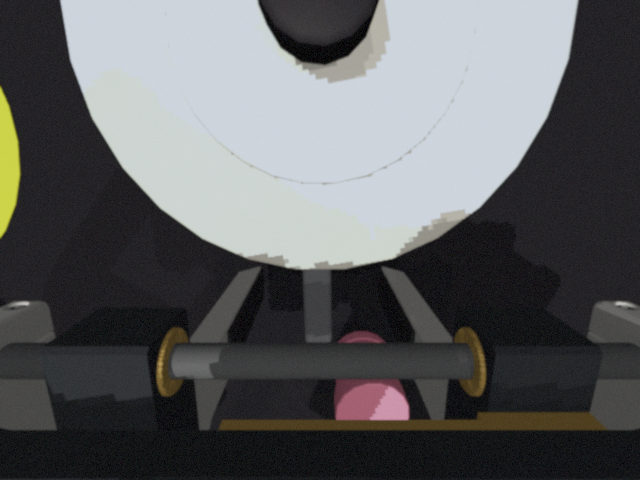

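Request:
jog_arm --plan "0.3 -0.002 0 -0.002 0;1 -0.002 0 -0.002 0;1 -0.002 0 -0.002 0;1 -0.002 0 -0.002 0;1 -0.002 0 -0.002 0;1 -0.002 0 -0.002 0;1 -0.002 0 -0.002 0;1 -0.002 0 -0.002 0;1 -0.002 0 -0.002 0;1 -0.002 0 -0.002 0" --force 35

```text
t: 46.47
position: [0.3966, -0.2647, 0.05]
tool_rot: [-3.124, 0.318, 0.0]
contact_force: [-0.5, 2.2, 0.6]
width: 0.014
```

Run:
```python
from h import *
o=env.observe();print(o['t'],o['position'],o['width'],o['contact_force'])
S=shot('side','s23');T=shot('top')
print(lm(S,'lid_knob',.126),lm(T,'lid_knob',.126),ring(T))
```

```text
46.4667 [ 0.39661026 -0.26473323  0.05000613] 0.013959757537639665 [-0.54266181  2.18105677  0.63282201]
[(0.92, 371, 188, [0.506, -0.2758]), (0.74, 241, 266, [0.6848, 0.175]), (0.63, 371, 197, [0.4937, -0.2247])] [(0.63, 437, 243, [0.5112, -0.2846])] (array([0.5493, 0.0266]), np.float64(0.0007), 221)
```

Request:
jog_arm --plan "1 0 0.003 0 0;1 0.001 0.008 0 0;1 0.002 0.015 0 0;1 0.003 0.023 0 0;1 0.004 0.032 0 0;1 0.005 0.041 0 0;1 0.006 0.05 0 0;1 0.007 0.059 0 0;1 0.008 0.068 0 0;1 0.009 0.077 0 0"

```text
t: 47.5
position: [0.4055, -0.1894, 0.05]
tool_rot: [3.122, -0.324, 0.001]
contact_force: [-0.6, -4.7, -4.0]
width: 0.0143
```

Run:
```python
from h import *
o=env.observe();print(o['t'],o['position'],o['width'],o['contact_force'],o['ft_torque'])
S=shot('side','s24')
```

```text
47.5 [ 0.40551054 -0.1893514   0.05002344] 0.014274262040333958 [-0.58213629 -4.70020696 -3.96936113] [-0.78029488  0.22373982 -0.81827113]
```

View pics/s24.png

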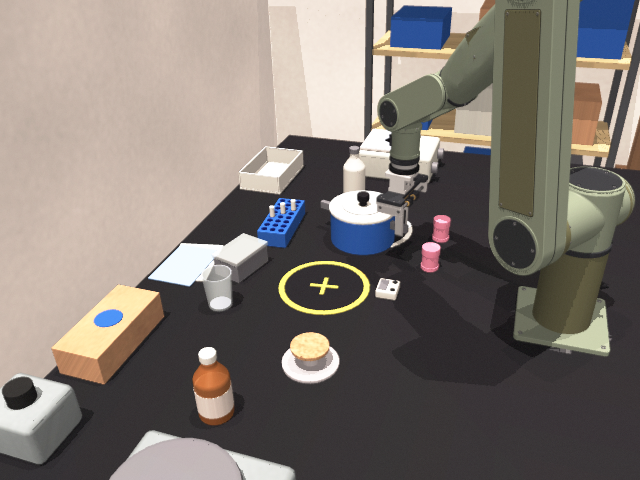

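Request:
jog_arm --plan "1 0.001 0.006 -0.001 0;1 0.002 0.014 -0.001 0;1 0.003 0.023 -0.001 0;1 0.004 0.032 -0.001 0;1 0.005 0.041 -0.001 0;1 0.006 0.05 -0.001 0;1 0.007 0.059 -0.001 0;1 0.008 0.068 -0.001 0;1 0.009 0.077 -0.001 0;1 0.01 0.086 -0.001 0"

```text
t: 48.38
position: [0.4167, -0.1046, 0.05]
tool_rot: [3.121, -0.322, 0.004]
contact_force: [-1.3, -8.4, -0.2]
width: 0.0146
```

Request:
jog_arm --plan "1 0.001 0.009 0 0;1 0.002 0.018 0 0;1 0.003 0.027 0 0;1 0.004 0.036 0 0;1 0.005 0.045 0 0;1 0.006 0.054 0 0;1 0.007 0.063 0 0;1 0.008 0.072 0 0;1 0.009 0.08 0 0;1 0.01 0.086 0 0"

```text
t: 49.22
position: [0.4266, -0.0183, 0.05]
tool_rot: [3.121, -0.321, 0.004]
contact_force: [-1.3, -9.8, 1.4]
width: 0.0146
```

Run:
```python
from h import *
o=env.observe();print(o['t'],o['position'],o['width'],o['contact_force'],o['ft_torque'])
S=shot('side','s25');T=shot('top','t25');W=shot('wrist','w25')
for n,p in (('T',T),('S',S),('W',W)):print(n,lm(p,'lid_knob',.126),lm(p,'pot_far',.07),lm(p,'pot',0))
```

```text
49.2167 [ 0.42659301 -0.01832009  0.04996238] 0.014604192310035062 [-1.25302152 -9.77743245  1.38602482] [-1.38296802  0.22796918 -0.80536578]
T [] [(0.59, 360, 192, [0.6525, -0.0896])] []
S [(0.93, 336, 226, [0.5377, -0.0534]), (0.64, 300, 232, [0.6101, 0.0007])] [(0.82, 297, 232, [0.6545, -0.0875]), (0.42, 373, 228, [0.4692, -0.1614])] [(0.58, 337, 266, [0.5381, -0.0656])]
W [] [(0.33, 321, 296, [0.4268, -0.019])] []
```

View pics/t25.png

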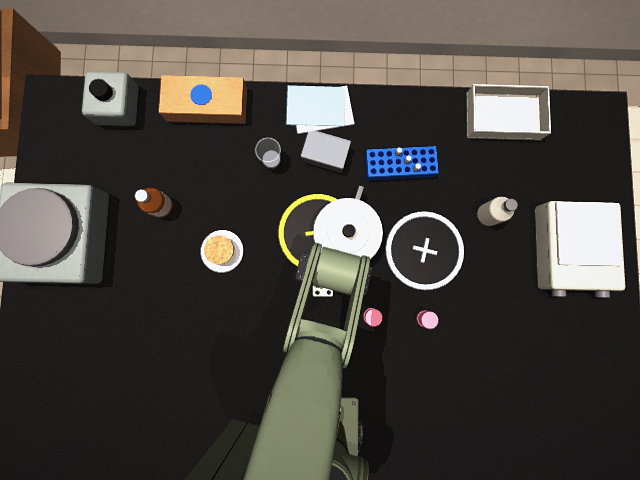

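View pics/s25.png

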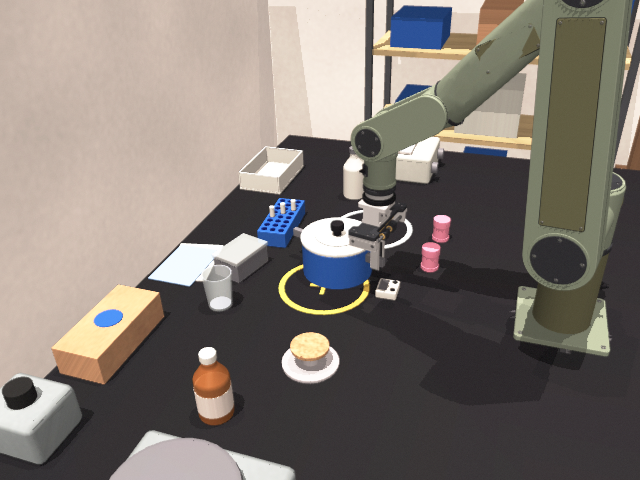

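Request:
jog_arm --plan "1 0.001 0.007 0 0;1 0.002 0.014 0 0;1 0.003 0.021 0 0;1 0.004 0.028 0 0;1 0.005 0.035 0 0;1 0.006 0.042 0 0;1 0.007 0.049 0 0;1 0.008 0.056 0 0;1 0.008 0.062 0 0;1 0.008 0.066 0 0"

```text
t: 50.65
position: [0.4349, 0.0479, 0.0499]
tool_rot: [3.122, -0.32, 0.004]
contact_force: [0.6, -9.2, 3.6]
width: 0.0152
```

Run:
```python
from h import *
o=env.observe();print(o['t'],o['position'],o['width'],o['contact_force'],o['ft_torque'])
S=shot('side','s26');T=shot('top','t26');W=shot('wrist','w26')
for n,p in (('T',T),('S',S),('W',W)):print(n,lm(p,'lid_knob',.126),lm(p,'pot_far',.07),lm(p,'pot',0))
cv2.imwrite('pics/c26.png',np.hstack([cv2.resize(S['frame'][180:330,250:450],(400,300)),cv2.resize(T['frame'][160:310,240:440],(400,300))]))
```

```text
50.65 [0.43491793 0.04788188 0.04992796] 0.015208707603217311 [ 0.60682065 -9.24625227  3.64428454] [-1.6333439   0.01100921 -0.76524479]
T [(0.95, 322, 227, [0.5451, 0.0122])] [(0.52, 342, 189, [0.6598, -0.0398])] [(0.48, 338, 187, [0.6817, -0.0324])]
S [(0.62, 325, 237, [0.545, 0.006])] [(0.76, 289, 246, [0.6496, -0.0187])] [(0.72, 328, 282, [0.5392, 0.0082])]
W [] [] []
```

View pics/c26.png

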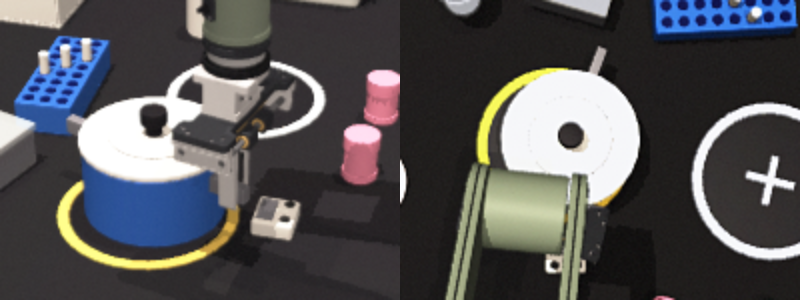

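Request:
jog_arm --plan "1 0.001 0.005 0 0;1 0.002 0.01 0 0;1 0.002 0.014 0 0;1 0.002 0.017 0 0;1 0.002 0.017 0 0;1 0.002 0.017 0 0"

```text
t: 51.75
position: [0.4367, 0.0652, 0.0499]
tool_rot: [3.123, -0.32, 0.003]
contact_force: [-0.5, -6.2, 4.4]
width: 0.0151
```

```bash
cat >> h.py <<'E'
def check(tag):
    o=env.observe();print(o['t'],o['position'],o['contact_force'])
    S=shot('side','s'+tag);T=shot('top','t'+tag)
    for n,p in (('T',T),('S',S)):print(n,'knob',lm(p,'lid_knob',.126),'near',lm(p,'pot_near',.07),'far',lm(p,'pot_far',.07),'pot',lm(p,'pot',0))
    cv2.imwrite('pics/c'+tag+'.png',np.hstack([cv2.resize(S['frame'][180:330,250:450],(400,300)),cv2.resize(T['frame'][160:310,240:440],(400,300))]))
    for n,p in(('S',S),('T',T)):
        f=p['frame'].astype(int);b=((f[...,0]>50)&(f[...,0]-f[...,2]>40)).astype(np.uint8);k=np.zeros_like(b)
        if n=='S':
            k[225:320,275:385]=1;b=cv2.morphologyEx(b&k,cv2.MORPH_OPEN,np.ones((3,3),np.uint8))
            # lower envelope
            us=np.where(b.any(0))[0];L=[(u,479-np.argmax(b[::-1,u])+.5) for u in us]
            np.save('pics/L.npy',L)
            P=np.array([atz(p,u,v,0)[:2] for u,v in L]);P=P[6:-6]
            g=lambda q:np.hypot(P[:,0]-q[0],P[:,1]-q[1])-.088
            r=least_squares(g,[.548,.02],loss='soft_l1',f_scale=.001);print('bottom arc S',r.x.round(4),np.abs(r.fun).mean().round(4),len(P))
        h,s,v=cv2.split(cv2.cvtColor(p['frame'],cv2.COLOR_BGR2HSV))
        m=((h>22)&(h<38)&(s>110)&(v>60)).astype(np.uint8);k=np.zeros_like(m)
        k[(slice(250,330) if n=='S' else slice(185,285)),(slice(270,380) if n=='S' else slice(270,365))]=1
        ys,xs=np.where(m&k);Q=np.array([atz(p,u,w,0)[:2] for u,w in zip(xs,ys)])
        g=lambda q:np.maximum(np.abs(np.hypot(Q[:,0]-q[0],Q[:,1]-q[1])-.105)-.007,0)
        r=least_squares(g,[.549,.025],loss='soft_l1',f_scale=.001);print('ring',n,r.x.round(4),len(Q),np.abs(g(r.x)).mean().round(4))
    return S,T
E
python3 -c "
from h import *
check('27')"
```

```text
51.75 [0.4366955  0.06524901 0.0499228 ] [-0.45187293 -6.24906556  4.39605948]
T knob [(0.76, 314, 227, [0.5456, 0.0339]), (0.51, 486, 213, [0.592, -0.4155])] near [] far [(0.4, 335, 188, [0.6633, -0.0217])] pot [(0.71, 323, 284, [0.4008, 0.0043])]
S knob [(0.71, 321, 242, [0.5495, 0.0264])] near [(0.74, 364, 283, [0.4293, 0.082])] far [(0.91, 287, 247, [0.6534, -0.0135])] pot [(0.91, 321, 284, [0.5529, 0.0226]), (0.3, 321, 252, [0.5982, -0.1158])]
bottom arc S [0.5467 0.0243] 0.0156 72
ring S [0.5474 0.0254] 452 0.0001
ring T [0.5529 0.0271] 336 0.0
```

View pics/c27.png

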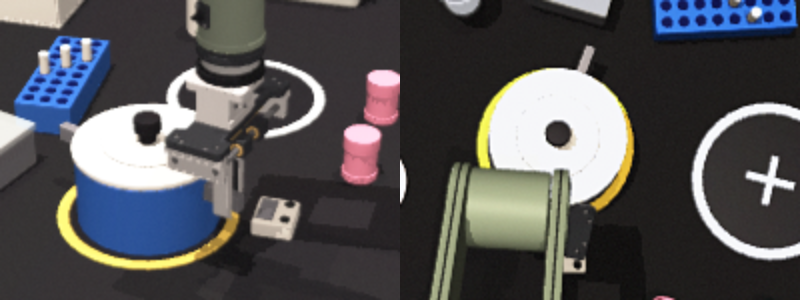

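Request:
jog_arm --plan "0.5 0 0 0 0;0.5 0 0 0 0;0.5 0 0 0 0;0.5 0 0 0 0;0.5 0 0 0 0;0.5 0 0 0.03 0;0.5 0 0 0.07 0;0.5 0 0 0.11 0;0.5 0 0 0.15 0;0.5 -0.03 0.03 0.19 0"

```text
t: 53.08
position: [0.4179, 0.0864, 0.2319]
tool_rot: [3.124, -0.325, 0.011]
contact_force: [0.3, 1.0, 0.1]
width: 0.047
```

Request:
jog_arm --plan "0.5 0 0.04 0 0;0.5 -0.03 0.08 0 0;0.5 -0.03 0.12 0 0;0.5 -0.03 0.16 0 0;0.5 -0.04 0.2 0 0;0.5 -0.04 0.24 0 0;0.5 -0.04 0.24 0 0"

```text
t: 53.67
position: [0.3725, 0.334, 0.2273]
tool_rot: [-3.123, 0.307, 0.002]
contact_force: [-0.2, -0.6, -0.5]
width: 0.0473
```

```bash
python3 -c "
from h import *
S,T=check('28')
"
```

```text
53.6667 [0.37248429 0.33402826 0.22731929] [-0.22267328 -0.63046247 -0.48796524]
T knob [(0.71, 318, 229, [0.5419, 0.0232])] near [(0.57, 300, 271, [0.4344, 0.0683])] far [(0.66, 333, 186, [0.6664, -0.0148])] pot [(0.74, 272, 159, [0.7595, 0.1628])]
S knob [(0.71, 322, 240, [0.547, 0.0205])] near [(0.6, 362, 281, [0.4334, 0.0779])] far [] pot [(0.84, 324, 283, [0.5459, 0.0164])]
bottom arc S [0.5466 0.0244] 0.0188 59
ring S [0.5469 0.0257] 591 0.0001
ring T [0.5499 0.0269] 581 0.0001
```

View pics/c28.png

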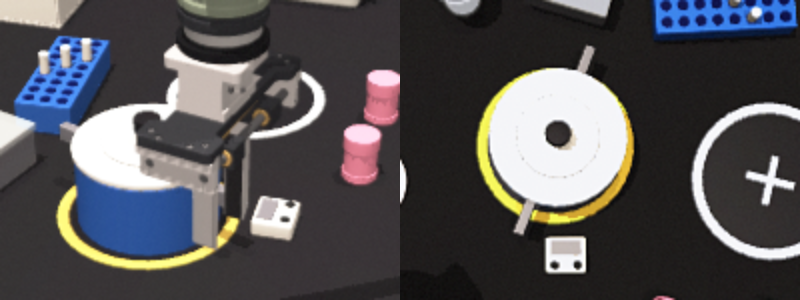

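Request:
jog_arm --plan "0.5 0 -0.03 0.02 0;0.5 0.01 -0.07 0.04 0;0.5 0.02 -0.11 0.06 0;0.5 0.03 -0.15 0.08 0;0.5 0.05 -0.19 0.1 0;0.5 0.07 -0.23 0.12 0;0.5 0.09 -0.27 0.13 0;0.5 0.1 -0.31 0.13 0;0.5 0.1 -0.31 0.13 0;0.5 0.1 -0.31 0.13 0"

```text
t: 55.0
position: [0.4758, 0.0127, 0.3585]
tool_rot: [3.122, -0.331, 0.004]
contact_force: [-0.3, 0.2, -1.1]
width: 0.0471
```

Run:
```python
from h import *
o=env.observe();print(o['t'],o['position'])
W=shot('wrist','w29');print(ray(W,320,240)[0]);S=shot('side','s29')
print(lm(W,'pot_near',.07),lm(W,'pot_far',.07),lm(W,'lid_knob',.126))
```

```text
55.0 [0.47576441 0.01267256 0.35854994]
[ 0.54498342 -0.00314654  0.53812171]
[(0.76, 293, 239, [0.4385, 0.0597])] [(0.81, 311, 68, [0.6559, -0.0159]), (0.44, 289, 240, [0.4385, 0.0649])] [(0.68, 302, 159, [0.5464, 0.0176])]
```

View pics/w29.png

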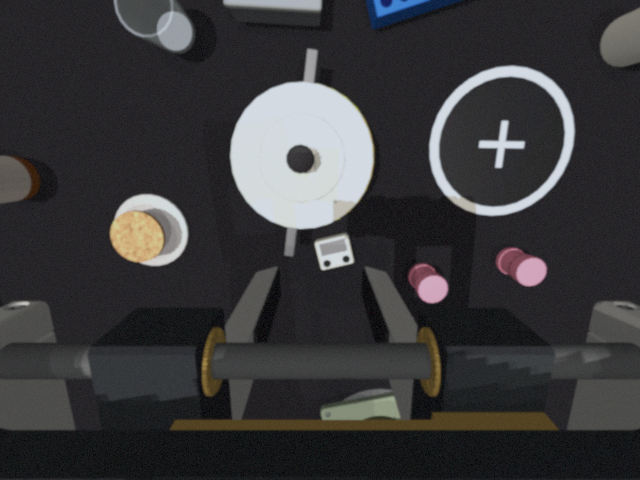

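View pics/s29.png

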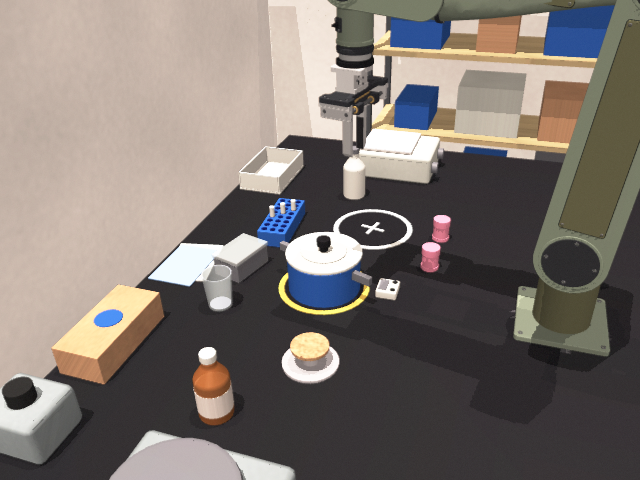

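Run:
```python
from h import *
S=shot('side');T=shot('top');W=shot('wrist')
f=S['frame'].astype(int);b=((f[...,0]-f[...,2]>35)).astype(np.uint8)
L=[]
for u in range(297,352,2):
    col=b[262:310,u];ys=np.where(col)[0]
    if len(ys): L.append((u,262+ys.max()+.5))
P=np.array([atz(S,u,v,0)[:2] for u,v in L])
g=lambda q:np.hypot(P[:,0]-q[0],P[:,1]-q[1])-.088
r=least_squares(g,[.548,.02],loss='soft_l1',f_scale=.001);print('bottom arc S',r.x.round(4),np.abs(r.fun).mean(),len(P))
h,s,v=cv2.split(cv2.cvtColor(S['frame'],cv2.COLOR_BGR2HSV))
m=((h>22)&(h<38)&(s>110)&(v>60)).astype(np.uint8)
for n,p,box in(('S',S,(255,320,270,380)),('T',T,(185,285,270,365))):
    print(n,'ring');
    r=env.cut_out(p,'lid');print('lid',n,[(x['score'],circ(p,x['mask'],.1)) for x in r[:1]])
r=env.cut_out(W,'lid');print('lid W',circ(W,r[0]['mask'],.1))
# gap in S below wall: last blue row vs first yellow row
for u in range(300,352,8):
    y=np.where(m[262:320,u])[0]+262;print(u,[x for a,x in L if abs(a-u)<=1][:1],y.min() if len(y) else None,y.max() if len(y) else None)
```

```text
bottom arc S [0.5469 0.025 ] 0.0008580294513224668 28
S ring
lid S [(0.59, (array([0.5447, 0.0272, 0.0935]), np.float64(0.0022)))]
T ring
lid T [(0.54, (array([0.5403, 0.02  , 0.0794]), np.float64(0.0018)))]
lid W (array([0.5479, 0.0205, 0.0909]), np.float64(0.0004))
300 [np.float64(302.5)] 306 310
308 [np.float64(305.5)] 309 312
316 [np.float64(307.5)] 310 313
324 [np.float64(307.5)] 310 314
332 [np.float64(306.5)] 309 314
340 [np.float64(305.5)] 308 312
348 [np.float64(302.5)] 305 309
```

```bash
python3 -c "
from h import *
print(env.job_done(),env.observe()['t'])"
```

```text
the job is handed in; nothing more can be done
the job is handed in; nothing more can be done
```

The job is handed in after about 55 s of robot time (limit 192 s).

**What I did:**
- I took the lid off by its knob and set it level on the cork rest.
- I stood the yellow, orange, violet and red jars upright in the pot. There was no green jar on the bench. Red was knocked about 3 cm aside during the run, so I located it again before picking it.
- I put the lid back on and slid the closed pot by its near handle onto the yellow ring. The two pink look-alikes and the bystanders were left alone.

**What the last checks showed:**
- **Centring:** the side camera puts the pot's base at (0.5469, 0.0250) and the ring at (0.5469, 0.0257), under 1 mm apart. The top camera's handle midpoint agrees with its ring fit within 1 mm.
- **Lid:** it looked level, with the flange at rim height. Contact when lowering came at the height expected for a seated lid.
- **Jars:** all four were seen upright in the pot before the lid went back on. I could not see inside after the slide.

**What disagreed or drifted:**
- The wrist camera puts the lid at (0.5479, 0.0205), about 4 to 5 mm to one side of the pot. That is within the 6 mm play, and most of that offset was already there before the slide.
- The top camera's lid outline fit was off (radius 79 mm instead of 92 mm), so I did not use it.
- The pot turned about 9° in the grip while sliding.
- Early in the slide the gripper pulled up on the handle with about 4 N. I lowered it 1 mm at once, and no lifting of the pot was seen.

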